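# Kit an oil sight glass beside the lathe

### The arm

A 6-joint arm with a two-finger parallel gripper is mounted at the origin on the work surface. World frame = base frame: x ahead of the robot, y to its left, z up, the work surface at z = 0. Lengths are in m, angles in rad, forces in N, time in s.
With the tool pointing down it reaches from about 0.325 to 0.775 m from the base axis. Payload 5.5 kg.
Tool frame: the origin (TCP) lies on the centre line of the jaws, within the pads' length; the fingertips stand 17 mm ahead of it and the grasp point (between the pads) lies 2 mm behind it (r.nose_length is the distance from the TCP to the fingertips, in m); z points along the fingers, y is the direction in which the jaws open and shut (so a half turn about z gives the same grasp; the last joint's range is limited). The gripper opens to 85 mm and grips with 20 to 120 N. Pads are 22 mm wide; open, the fingers measure 114 mm over their backs; the gripper's body (76 mm by 85 mm) begins 54 mm behind the grasp point. The pads swing forward as they close: fully open they stand 13 mm farther back than shut.
Start: joints at [1.213, 0.091, 1.231, -0, 1.82, -0.057], TCP at [0.178, 0.573, 0.248] pointing down, gripper open.
Joint ranges: [-2.87, 2.87], [-0.86, 2.18], [0.17, 2.46], [-1.51, 4.65], [0.06, 2.69], [-2.65, 2.65]. Speed limits (rad/s): [2.57, 2.57, 3.01, 3.14, 3.14, 3.14].

### API

Orientations are given as [roll, pitch, yaw] about the fixed x, y, z axes, in that order (R = Rz(yaw) Ry(pitch) Rx(roll)).
In Python, from bench import telemetry, optics, r gives the robot as it stands.
- The arm moves only by the tool step_arm, never from a script. Its argument "moves" is a list of rows, each a list of 3 entries, a list of its own where there are three numbers: the shift along the tool's x, y, z in m, then the turn, a rotation vector about the tool's x, y, z in degrees, then the finger opening in m, from 0 to 0.0854. A call has 1 to 10 rows; each row shifts and turns the commanded pose from where the row before left it, along the tool's axes as they then stand; what a row does not reach is not made up. A row lasts 1/10 s, in which the tool goes at most 50 mm and 8.59 degrees, less where a joint would pass 70% of its speed; a pose out of reach is approached as far as the arm can. A call with a gripper value outside its range is refused whole. The fingers move at their own pace and stop on an object; "newtons" is the grip in N (left out, the last holds). Time passes only in rows, so rows that do not move let the fingers close. It gives the time, the measured TCP pose, the force and the opening at its end, in the units of the state.
- telemetry.get_state(): the state, without advancing time (a new reading comes with each control period).
- optics.get_image(name): name is "scene" or "side" or "wrist"; returns the picture (480x640x3 uint8, red, green, blue); there is no depth.
- optics.camera_model(name): a dict with "fx", "fy", "cx", "cy" (pixels), "k1" (the pictures are not rectified: a ray, as slopes to the right and down, at radius r is drawn at 1 + k1 r^2 times it, then the intrinsics apply), "pose" (4x4, takes a point from camera to world coordinates). Camera axes: x right, y up, looking along -z (the intrinsics and any distortion apply to the point x, -y, -z); pixel columns grow to the right and rows downward; lengths in m; the calibration is good to about 2 mm. A picture is of the moment at which its call begins: read the wrist's pose just before it. camera_model takes no time and is no camera call; for the wrist camera it gives the pose at the moment of the call.
- r.job_done(): hands the job in, once; it reports no verdict.
The state is a dict: "clock": time; "joints": joint angles; "qvel": joint speeds; "joint_efforts": joint torques, N m; "eef_pos": TCP position; "orientation": TCP orientation; "ft_force": force on the tool from outside, world axes, zero at the start; "wrist_torque": the same for the moment, N m; "opening": finger opening in m.
Only numpy, scipy, OpenCV 4.12 (cv2) and the standard library are available. Lean on these libraries where they do the work, as an engineer would, in place of code of your own. Each camera call takes 0.05 s, during which the arm holds its last target.

### The job

Make up the sight-glass kit: in the green four-pin nest, lay the black spacer flat on the seat first, then the green glass disc on it, then the brass retaining ring on top, lowering the glass into place rather than dropping it. Stand the brass plug, threaded shank up, in the blue dish, before, between or after these. Leave the steel ring and the steel plug where they are, and let go of everything.

Things in the scene. Friction and masses are not known exactly. Their poses are not given: they have to be found in the camera images.
- nest: Nest fixed to the bench: green plate 110 (x) by 80 (y) by 10 mm; in its middle a round aluminium seat, 44 mm across, top 18 mm above the bench; four steel guide pins, 8 mm thick, at x +-28.7, y +-20.1 mm, tips 72 mm above the bench (last 8 mm tapered), 3 mm clear of a centred 56 mm disc. Fingers closing along its y pass between pins (49 mm gap). Origin: centre of underside, z up; yaw varies.
- blue_dish: Blue round, shallow plastic dish, fixed to the bench: outside 100 mm across, wall 4 mm, floor 5 mm thick, rim 16 mm above the bench. Origin at the centre of its underside, z up. The brass plug belongs in it.
- red_dish: Red round, shallow plastic dish, fixed to the bench: outside 100 mm across, wall 4 mm, floor 5 mm thick, rim 16 mm above the bench. Origin at the centre of its underside, z up. Not needed.
- spacer: Black plastic spacer ring, 56 mm outside, 36 mm inside, 16 mm thick, about 32 g. Seated in the stack, its underside is 18 mm above the bench. Origin at the centre of its underside, z up along its axis. Loose, starts flat on the bench, anywhere among the other parts.
- glass: Green glass disc (lens blank), solid, 56 mm in diameter, 14 mm thick, about 86 g. Seated in the stack, its underside is 34 mm above the bench. Origin at the centre of its underside, z up along its axis. Loose, starts flat on the bench, anywhere among the other parts.
- brass_ring: Brass (yellow) retaining ring, 56 mm outside, 40 mm inside, 12 mm thick, about 120 g. Seated in the stack, its underside is 48 mm above the bench. Origin at the centre of its underside, z up along its axis. Loose, starts flat on the bench, anywhere among the other parts.
- steel_ring: Steel (grey) ring of the same size as the brass one; to be left alone. Origin at the centre of its underside, z up along its axis. Loose, starts flat on the bench, anywhere among the other parts.
- brass_plug: Brass (yellow) plug: a round threaded shank 20 mm in diameter and 18 mm high standing on a six-sided head 34 mm across its corners and 14 mm high; stands head down, shank up, 32 mm high in all, 150 g. Origin at the centre of its underside, z up along its axis. Loose, starts flat on the bench, anywhere among the other parts.
- steel_plug: Steel (grey) plug of the same shape as the brass one, to be left alone: a round threaded shank 20 mm in diameter and 18 mm high standing on a six-sided head 34 mm across its corners and 14 mm high; stands head down, shank up, 32 mm high in all, 150 g. Origin at the centre of its underside, z up along its axis. Loose, starts flat on the bench, anywhere among the other parts.
Mind the look-alikes: they are no part of the job. There is more than one size of the glass; the one meant has the size given above.

How it is judged:
On the way, in this order (a step that is already met when the one before it is completed fails the run):
1. the black spacer lies flat on the nest's seat between the pins, let go (horizontal distance between spacer and nest below 0.008 m and z of spacer in the frame of nest between 0.014 and 0.022 m and angle between spacer's own z axis and vertical below 0.1 rad and linear speed of spacer below 0.02 m/s and contact force between the fingers and spacer below 0.2 N), for 0.2 s.
2. the glass disc lies flat on the spacer in the nest, let go (horizontal distance between each of spacer, glass and nest below 0.008 m and z of spacer in the frame of nest between 0.014 and 0.022 m and angle between each of spacer, glass's own z axis and vertical below 0.1 rad and z of glass in the frame of nest between 0.03 and 0.038 m and linear speed of glass below 0.02 m/s and contact force between the fingers and glass below 0.2 N), for 0.2 s.
3. the brass ring lies flat on the glass in the nest, let go (horizontal distance between each of spacer, glass, brass_ring and nest below 0.008 m and z of spacer in the frame of nest between 0.014 and 0.022 m and angle between each of spacer, glass, brass_ring's own z axis and vertical below 0.1 rad and z of glass in the frame of nest between 0.03 and 0.038 m and z of brass_ring in the frame of nest between 0.044 and 0.052 m and linear speed of brass_ring below 0.02 m/s and contact force between the fingers and brass_ring below 0.2 N), for 0.2 s.
At the end, for the whole second after the job is handed in: In the nest, from the bottom: spacer, glass, brass ring, each within 8 mm of its axis, 4 mm of its height, 0.1 rad of flat; brass plug upright (0.15 rad) on the blue dish's floor within 30 mm of centre; steel ring and plug within 20 mm of their start; all let go and at rest (all of step 3 and linear speed of each of spacer, glass, brass_plug below 0.02 m/s and contact force between the fingers and spacer below 0.2 N and contact force between the fingers and glass below 0.2 N and horizontal distance between brass_plug and blue_dish below 0.03 m and z of brass_plug in the frame of blue_dish between 0.002 and 0.009 m and angle between brass_plug's own z axis and vertical below 0.15 rad and contact force between the fingers and brass_plug below 0.2 N and distance of each of steel_ring, steel_plug from where it was at the start of the episode below 0.02 m); the robot touches nothing.
It fails at once if the steel ring is moved by more than 20 mm (distance of steel_ring from where it was at the start of the episode above 0.02 m).
It fails at once if the steel plug is moved by more than 20 mm (distance of steel_plug from where it was at the start of the episode above 0.02 m).
It fails at once if the glass is dropped into the nest (it comes down between the pins faster than 0.6 m/s) (horizontal distance between glass and nest below 0.012 m and z of glass in the frame of nest below 0.07 m and linear speed of glass above 0.6 m/s).
It also fails if it takes over 112 s, if anything falls off the work surface, if the arm or the gripper's body presses on something with over 40 N, if the wrist force passes 120 N, or if a joint passes its speed limit or range.

## Working session

There is one attempt and no reset: what is moved stays moved. The work goes in short steps, Python scripts to look and compute and a tool call to move; the robot and the scene stay as the last step left them, time stands still between calls to the robot, and variables do not carry over. Pictures are saved under pics/ and viewed, and the job is handed in when it is done.

Besides the shell and the picture viewer there is one more tool, called after ">>>" as name(argument=value, ...), one argument or row to a line, values as JSON. step_arm: Moves the arm, as the interface text tells. Its arguments: {"type":"object","properties":{"moves":{"type":"array"},"newtons":{"type":"number"}},"required":["moves"]}

```bash
ls; mkdir -p pics; python3 - <<'E'
from bench import telemetry, optics, r
import cv2
for n in ("scene","side","wrist"):
    im=optics.get_image(n); cv2.imwrite(f"pics/{n}0.png",im[:,:,::-1])
    m=optics.camera_model(n); print(n,m)
print(telemetry.get_state(), r.nose_length)
E
```

```text
pics
scene {'fx': 542.1281734555597, 'fy': 542.1281734555597, 'cx': 326.0715818398787, 'cy': 248.28509072142583, 'k1': -0.06686246976274336, 'pose': array([[ 0.31163483, -0.68910743,  0.65422831,  1.18448076],
       [ 0.95019822,  0.22407559, -0.21659519, -0.20461234],
       [ 0.00266076,  0.68914518,  0.72461841,  0.80195601],
       [ 0.        ,  0.        ,  0.        ,  1.        ]])}
side {'fx': 594.9304489698577, 'fy': 594.9304489698577, 'cx': 328.4339373677307, 'cy': 237.94427799888496, 'k1': -0.06301219913148672, 'pose': array([[ 0.76456753,  0.39328891, -0.51064697, -0.26992332],
       [-0.64450356,  0.47532984, -0.59889624, -0.88185973],
       [ 0.00718649,  0.78701041,  0.61689786,  0.95003324],
       [ 0.        ,  0.        ,  0.        ,  1.        ]])}
wrist {'fx': 420.8243934759799, 'fy': 420.8243934759799, 'cx': 327.3181472145839, 'cy': 238.86337358888832, 'k1': -0.05448204433040298, 'pose': array([[ 2.95516332e-01, -9.20902031e-01, -2.54184079e-01,
         1.12692775e-01],
       [ 9.55337602e-01,  2.84751420e-01,  7.90360385e-02,
         5.93233515e-01],
       [-4.05170886e-04, -2.66188049e-01,  9.63921033e-01,
         3.72085233e-01],
       [ 0.00000000e+00,  0.00000000e+00,  0.00000000e+00,
         1.00000000e+00]])}
{'clock': 0.15, 'joints': array([ 1.21328522e+00,  9.17109756e-02,  1.23163343e+00,  1.39667060e-05,
        1.81980704e+00, -5.67008955e-02]), 'qvel': array([-0.00055581, -0.00140323, -0.00250327, -0.00149357,  0.0007861 ,
       -0.00016979]), 'joint_efforts': array([ 1.82155487e-03, -4.59373212e+01, -4.18526602e+01, -4.55780071e-05,
        9.58020275e-03,  3.06989455e-05]), 'eef_pos': array([0.17770642, 0.57287641, 0.24738195]), 'orientation': array([-3.14003713e+00, -1.01857174e-04,  2.84078580e+00]), 'ft_force': array([-0.04602666, -0.41784123, -0.33421384]), 'wrist_torque': array([-0.00710001, -0.04391196, -0.0050862 ]), 'opening': 0.08541431574740048} 0.017
```

View pics/scene0.png

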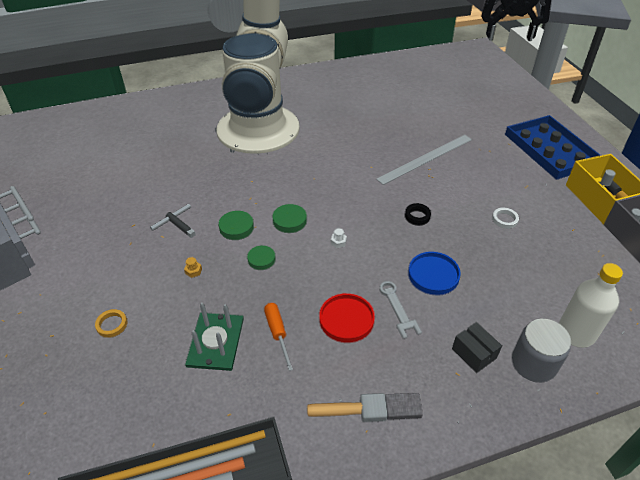

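View pics/side0.png

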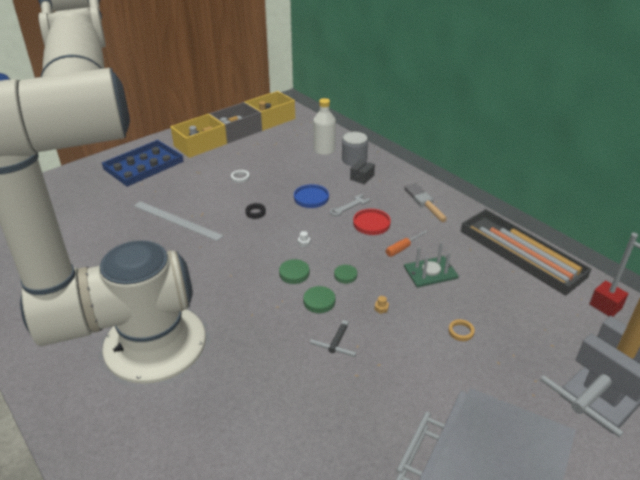

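View pics/wrist0.png

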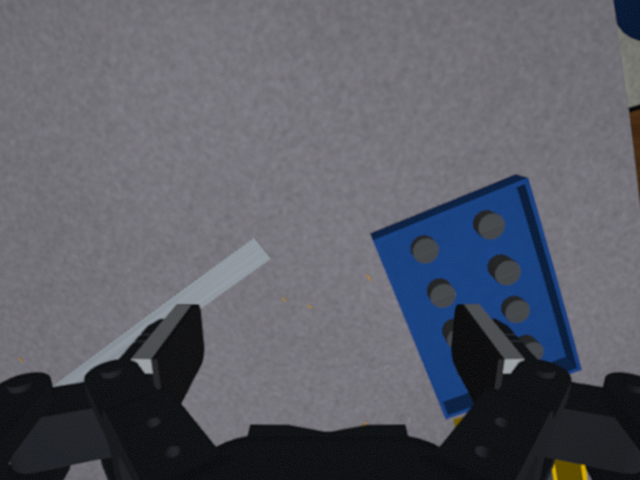

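Scene view: there are three green discs, at (236,225), (290,218) and (261,257). The brass plug is at (192,267), brass ring (111,323), nest (215,338), spacer (418,214), steel plug (339,237), steel ring (506,216), blue dish (434,272) and red dish (347,317). Next I'll measure positions and sizes from both views.

```bash
cat > h.py <<'E'
import numpy as np, cv2
from bench import telemetry, optics, r
def rays(m,px):
    K=np.array([[m['fx'],0,m['cx']],[0,m['fy'],m['cy']],[0,0,1]])
    u=cv2.undistortPoints(np.asarray(px,float).reshape(-1,1,2),K,np.array([m['k1'],0,0,0.])).reshape(-1,2)
    d=np.c_[u[:,0],-u[:,1],-np.ones(len(u))]@m['pose'][:3,:3].T
    return m['pose'][:3,3],d
def cast(m,px,z):
    o,d=rays(m,px); return o+d*((z-o[2])/d[:,2])[:,None]
def hsv(im): return cv2.cvtColor(im,cv2.COLOR_RGB2HSV)
def blobs(mask,amin=60):
    mask=cv2.morphologyEx(mask,cv2.MORPH_CLOSE,np.ones((3,3),np.uint8))
    cs,_=cv2.findContours(mask,cv2.RETR_EXTERNAL,cv2.CHAIN_APPROX_NONE)
    return [c.reshape(-1,2) for c in cs if cv2.contourArea(c)>amin]
def ext(P,th=None):
    # min-max widths, in world, over directions
    a=np.linspace(0,np.pi,36,endpoint=False); D=np.c_[np.cos(a),np.sin(a)]
    w=np.ptp(P[:,:2]@D.T,axis=0); return w.min(),w.max()
R={'green':((45,90,50),(80,255,255)),'brass':((15,120,90),(28,255,255)),'black':((0,0,0),(180,120,45)),
   'white':((0,0,190),(180,60,255)),'blue':((105,150,60),(130,255,255)),'red':((0,200,120),(5,255,255))}
def grab(n,tag):
    m=optics.camera_model(n); im=optics.get_image(n); cv2.imwrite(f'pics/{tag}.png',im[:,:,::-1]); np.save(f'pics/{tag}.npy',im); np.save(f'pics/{tag}_m.npy',m,allow_pickle=True); return im,m
E
python3 - <<'E'
from h import *
for n in ('scene','side'):
    im=cv2.imread(f'pics/{n}0.png')[:,:,::-1].copy(); m=optics.camera_model(n); H=hsv(im)
    for k,(lo,hi) in R.items():
        for c in blobs(cv2.inRange(H,lo,hi)):
            P=cast(m,c,0.008)
            # width perpendicular to view direction = true diameter
            ctr=cast(m,[(c.min(0)+c.max(0))/2],.008)[0]
            v=ctr[:2]-m['pose'][:2,3]; v/=np.linalg.norm(v); per=np.array([-v[1],v[0]])
            q=P[:,:2]@per; t=P[:,:2]@v
            p=per*(q.min()+q.max())/2+v*(t.min()+t.max())/2
            if abs(p[0])<.9 and abs(p[1])<.8 and 0.2<np.hypot(*p): print(n,k,c.mean(0).round(),'xy',p.round(4),'perp',np.ptp(q).round(4),'along',np.ptp(t).round(4),'reach',np.hypot(*p).round(3))
E
```

```text
scene green [214. 339.] xy [ 0.618  -0.2205] perp 0.1139 along 0.1345 reach 0.656
scene green [261. 257.] xy [ 0.4503 -0.0984] perp 0.0543 along 0.0642 reach 0.461
scene green [236. 225.] xy [ 0.3428 -0.1268] perp 0.0718 along 0.088 reach 0.366
scene green [289. 218.] xy [ 0.3573 -0.014 ] perp 0.0696 along 0.0878 reach 0.358
scene green [66. 89.] xy [-0.3744 -0.4868] perp 0.3323 along 0.2279 reach 0.614
scene green [413.  34.] xy [-0.3743  0.6159] perp 0.2696 along 0.3074 reach 0.721
scene brass [178. 458.] xy [ 0.8096 -0.3094] perp 0.2508 along 0.083 reach 0.867
scene brass [334. 409.] xy [ 0.8055 -0.0642] perp 0.0844 along 0.0239 reach 0.808
scene brass [111. 323.] xy [ 0.5234 -0.3947] perp 0.0543 along 0.063 reach 0.656
scene brass [610. 273.] xy [0.7057 0.5471] perp 0.0386 along 0.0591 reach 0.893
scene brass [192. 267.] xy [ 0.4326 -0.233 ] perp 0.0325 along 0.0537 reach 0.491
scene brass [603. 184.] xy [0.4719 0.7098] perp 0.1614 along 0.2701 reach 0.852
scene black [190. 452.] xy [ 0.8353 -0.3102] perp 0.3063 along 0.1769 reach 0.891
scene black [477. 350.] xy [0.7789 0.2   ] 
[... 1013 characters left out ...]
1.] xy [ 0.3661 -0.0098] perp 0.058 along 0.0663 reach 0.366
side brass [461. 330.] xy [ 0.5236 -0.3949] perp 0.0489 along 0.0557 reach 0.656
side brass [633. 331.] xy [ 0.8225 -0.6456] perp 0.036 along 0.1759 reach 1.046
side brass [382. 304.] xy [ 0.4468 -0.2278] perp 0.0248 along 0.0458 reach 0.502
side brass [196. 129.] xy [0.5438 0.7637] perp 0.1922 along 0.3367 reach 0.938
side brass [266. 103.] xy [0.8503 0.7848] perp 0.1933 along 0.3932 reach 1.157
side white [ 50. 298.] xy [-0.1209  0.28  ] perp 0.1177 along 0.0866 reach 0.305
side white [ 96. 282.] xy [-0.0201  0.2578] perp 0.0334 along 0.1006 reach 0.259
side blue [311. 196.] xy [0.5978 0.2133] perp 0.0907 along 0.0961 reach 0.635
```

```bash
python3 - <<'E'
import cv2,numpy as np
s=cv2.imread('pics/scene0.png'); d=cv2.imread('pics/side0.png')
a=cv2.resize(s[295:375,175:305],None,fx=3,fy=3,interpolation=2)
b=cv2.resize(d[235:295,395:470],None,fx=4,fy=4,interpolation=2)
c=cv2.resize(s[200:275,205:335],None,fx=3,fy=3,interpolation=2)
o=np.zeros((480,700,3),np.uint8)
o[:240,:390]=a; o[:240,395:695]=b; o[240:465,:390]=c
cv2.imwrite('pics/crop1.png',o)
E
```

```text
(no output)
```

View pics/crop1.png

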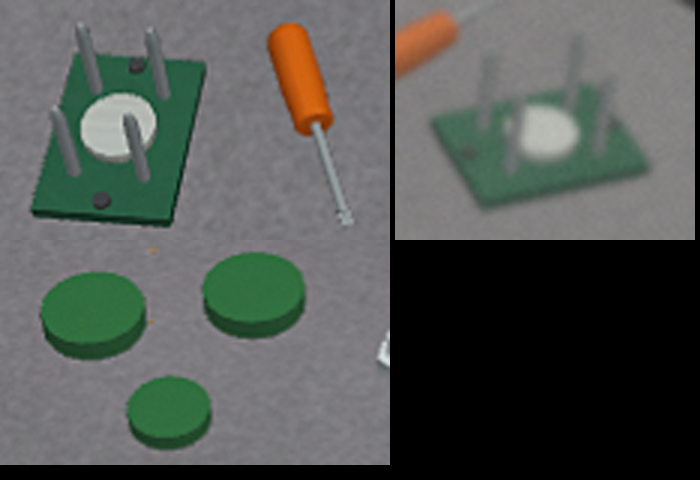

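The three glass candidates are (236,225), about 72 mm, (290,218), about 70 mm, and (261,257), about 54 mm. The 56 mm rings also read 52–54 mm in this view, so the one at (261,257) fits, and the crop shows it clearly smaller. Now the nest pose.

```bash
cat >> h.py <<'E'
def plan(target,yaw=None):
    s=telemetry.get_state(); p=s['eef_pos']; rp=s['orientation']
    from scipy.spatial.transform import Rotation as Ro
    M=Ro.from_euler('xyz',rp).as_matrix()
    d=M.T@(np.asarray(target)-p)
    out=f"t={s['clock']:.2f} at {p.round(4)} rpy {rp.round(4)} shift {(d*1000).round(1)} mm"
    if yaw is not None:
        W=Ro.from_euler('xyz',[np.pi,0,yaw]).as_matrix()
        out+=f" turn {np.degrees(Ro.from_matrix(M.T@W).as_rotvec()).round(2)} deg"
    print(out)
E
python3 - <<'E'
from h import *
m=optics.camera_model('scene')
P=cast(m,[(201.7,313.3),(243.3,316.7),(231.7,369),(186,365.7)],.01)
print(P.round(4),P.mean(0)); 
for i in range(4):
    d=P[(i+1)%4]-P[i]; print(np.linalg.norm(d),np.degrees(np.arctan2(d[1],d[0])))
print(cast(m,[(214,337.5)],.018))
plan([.432,.2525,.2])
E
```

```text
[[ 0.5544 -0.2334  0.01  ]
 [ 0.5851 -0.1629  0.01  ]
 [ 0.6851 -0.2045  0.01  ]
 [ 0.6555 -0.2767  0.01  ]] [ 0.6200187  -0.21937696  0.01      ]
0.07688096452199611 66.49463888808191
0.1083316905440979 -22.584156678265067
0.07805655256220653 -112.30830654704965
0.10994991643253 156.79851633892054
[[ 0.61923573 -0.22125554  0.018     ]]
t=0.15 at [0.1777 0.5729 0.2474] rpy [-3.1400e+00 -1.0000e-04  2.8408e+00] shift [-337.8 -230.6   47.7] mm
```

The nest is at about (0.620,-0.220), its x axis at −22.9° (plate edges measure 77–78 × 108–110 mm against 80 × 110 given). A tool yaw of 157.1° works at the nest and for every grasp. I'll go over the spacer now.

>>> step_arm(
  moves=[
    [[-0.0376,-0.0256,0.005],[0,0,0],0.085],
    [[-0.0376,-0.0256,0.005],[0,0,0],0.085],
    [[-0.0376,-0.0256,0.005],[0,0,0],0.085],
    [[-0.0376,-0.0256,0.005],[0,0,0],0.085],
    [[-0.0376,-0.0256,0.005],[0,0,0],0.085],
    [[-0.0376,-0.0256,0.005],[0,0,0],0.085],
    [[-0.0376,-0.0256,0.005],[0,0,0],0.085],
    [[-0.0376,-0.0256,0.005],[0,0,0],0.085],
    [[-0.0376,-0.0256,0.005],[0,0,0],0.085],
    [[0,0,0],[0,0,5.7],0.085],
  ],
)

```text
clock: 1.15
eef_pos: [0.4351, 0.2483, 0.2019]
orientation: [-3.139, 0.0, 2.734]
ft_force: [-0.9, 1.0, 0.3]
opening: 0.0849
```

>>> step_arm(
  moves=[
    [[0,0,0],[0,0,0],0.085],
    [[0,0,0],[0,0,0],0.085],
    [[0,0,0],[0,0,0],0.085],
  ],
)

```text
clock: 1.45
eef_pos: [0.4322, 0.2535, 0.2034]
orientation: [3.141, -0.0, 2.745]
ft_force: [0.5, 0.4, -0.5]
opening: 0.0852
```

```bash
python3 - <<'E'
from h import *
im,m=grab('wrist','w1')
for c in blobs(cv2.inRange(hsv(im),*R['black']),200): 
    c0,ax,a=cv2.fitEllipse(c); print(c0,ax,cast(m,[c0],.008),ext(cast(m,c,.016)))
plan([.432,.2525,.1],np.radians(157.1))
E
```

```text
(322.3174743652344, 407.5986633300781) (171.71054077148438, 652.005615234375) [[0.59407522 0.18134438 0.008     ]] (np.float64(0.20500909281363994), np.float64(0.6238567059552476))
(325.0572509765625, 213.8258819580078) (69.349609375, 69.86145782470703) [[0.43178903 0.25220481 0.008     ]] (np.float64(0.05308255891560598), np.float64(0.054763933351531735))
t=1.50 at [0.4322 0.2536 0.2034] rpy [3.1413 0.     2.7444] shift [ -0.2  -1.1 103.4] mm turn [0.01 0.   0.14] deg
```

View pics/w1.png

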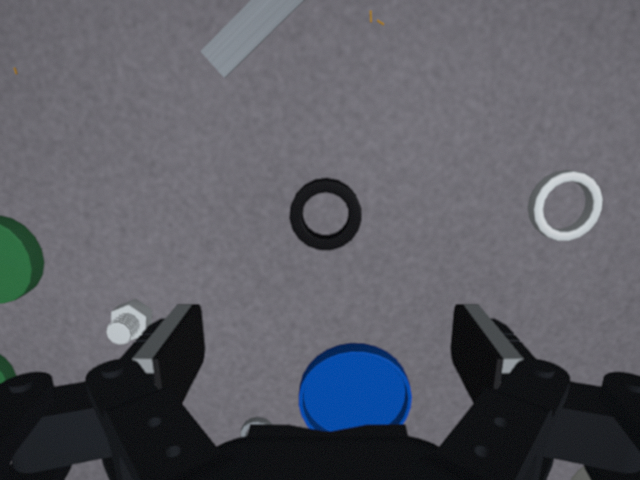

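Wrist view: the spacer is at (325,214), which casts to (0.4318,0.2522), within 1 mm of the scene estimate. The steel ring at (568,206) and steel plug at (125,322) are clear of it. I'll descend and grip.

>>> step_arm(
  moves=[
    [[0,-0.0014,0.045],[0,0,0],0.085],
    [[0,0,0.045],[0,0,0],0.085],
    [[0,0,0.045],[0,0,0],0.085],
    [[0,0,0.03],[0,0,0],0.085],
    [[0,0,0.012],[0,0,0],0.085],
    [[0,0,0.01],[0,0,0],0.085],
    [[0,0,0],[0,0,0],0.085],
    [[0,0,0],[0,0,0],0.085],
  ],
)

```text
clock: 2.3
eef_pos: [0.4332, 0.2521, 0.0181]
orientation: [3.14, 0.002, 2.742]
ft_force: [-0.0, -0.5, 0.2]
opening: 0.0848
```

>>> step_arm(
  moves=[
    [[0,0,0],[0,0,0],0.05],
    [[0,0,0],[0,0,0],0.05],
    [[0,0,0],[0,0,0],0.05],
    [[0,0,0],[0,0,0],0.05],
    [[0,0,0],[0,0,0],0.05],
    [[0,0,0],[0,0,0],0.05],
  ],
  newtons=40,
)

```text
clock: 2.9
eef_pos: [0.4331, 0.2519, 0.0183]
orientation: [3.14, 0.002, 2.741]
ft_force: [-2.5, 0.4, 6.2]
opening: 0.0548
```

```bash
python3 - <<'E'
from h import *
im,m=grab('wrist','w2'); 
plan([.4332,.2519,.1],np.radians(157.1))
E
```

```text
t=2.95 at [0.4331 0.2519 0.0183] rpy [3.1395e+00 1.8000e-03 2.7413e+00] shift [ -0.3   0.2 -81.7] mm turn [ 0.12  0.1  -0.03] deg
```

View pics/w2.png

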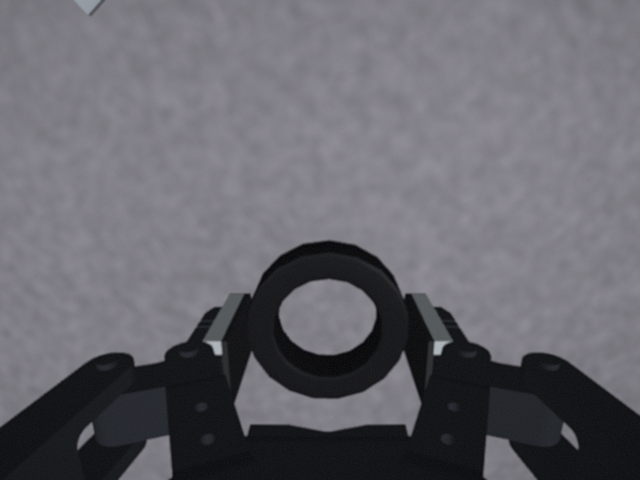

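```bash
python3 - <<'E'
from h import *
m=np.load('pics/w2_m.npy',allow_pickle=True).item()
P=cast(m,[(329,325)],.0165)[0]; p=np.array([.4331,.2519,.0183]); d=P-p; y=2.7413
print(P, d@[np.cos(y),np.sin(y),0]*1e3, d@[np.sin(y),-np.cos(y),0]*1e3)
P=cast(m,[(250,325),(408,325)],.0165); print(np.linalg.norm(P[0]-P[1]))
E
```

```text
[0.43000913 0.25389752 0.0165    ] 3.624932842166057 0.6351366595539254
0.05244575146837097
```

>>> step_arm(
  moves=[
    [[0,0,-0.01],[0,0,0],0.05],
    [[0,0,-0.03],[0,0,0],0.05],
    [[0,0,-0.045],[0,0,0],0.05],
    [[0,0,-0.045],[0,0,0],0.05],
    [[0,0,-0.045],[0,0,0],0.05],
    [[-0.02,-0.018,0],[0,0,0],0.05],
    [[-0.03375,-0.03,0],[0,0,0],0.05],
    [[-0.03375,-0.03,0],[0,0,0],0.05],
    [[-0.03375,-0.03,0],[0,0,0],0.05],
    [[-0.03375,-0.03,0],[0,0,0],0.05],
  ],
)

```text
clock: 3.95
eef_pos: [0.5216, 0.0623, 0.1923]
orientation: [3.141, 0.001, 2.741]
ft_force: [1.0, -0.3, -0.5]
opening: 0.0542
```

>>> step_arm(
  moves=[
    [[-0.03375,-0.03,0],[0,0,0],0.05],
    [[-0.03375,-0.03,0],[0,0,0],0.05],
    [[-0.03375,-0.03,0],[0,0,0],0.05],
    [[-0.03375,-0.03,0],[0,0,0],0.05],
    [[-0.03375,-0.03,0],[0,0,0],0.05],
    [[-0.03375,-0.03,0],[0,0,0],0.05],
    [[-0.03,-0.03,0],[0,0,0],0.05],
    [[-0.015,-0.013,0],[0,0,0],0.05],
    [[0,0,0],[0,0,0],0.05],
    [[0,0,0],[0,0,0],0.05],
  ],
)

```text
clock: 4.95
eef_pos: [0.662, -0.2378, 0.1913]
orientation: [3.141, -0.001, 2.741]
ft_force: [-1.0, -0.2, -0.6]
opening: 0.054
```

```bash
python3 - <<'E'
from h import *
im,m=grab('wrist','w3'); grab('scene','s3')
plan([.62,-.22,.1],np.radians(157.1)); print(telemetry.get_state()['opening'])
E
```

```text
t=5.05 at [ 0.6621 -0.2367  0.1919] rpy [3.1412e+00 2.0000e-04 2.7424e+00] shift [45.3 -1.  91.9] mm turn [0.02 0.01 0.03] deg
0.05443183625349005
```

View pics/w3.png

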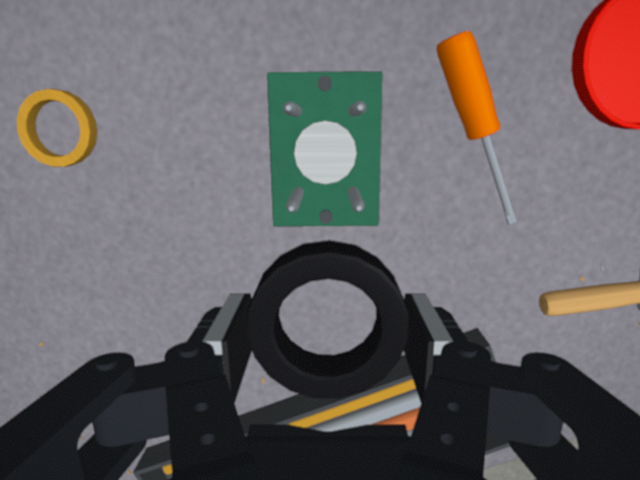

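Wrist view: the nest's seat is at (325,152), its plate spans (268–382, 72–226), the pins are clear, and the spacer is held level. The brass ring is at (56,127). Measuring the nest.

```bash
python3 - <<'E'
from h import *
m=np.load('pics/w3_m.npy',allow_pickle=True).item(); im=np.load('pics/w3.npy'); H=hsv(im)
for c in blobs(cv2.inRange(H,(0,0,170),(180,40,255)),800):
    if c[:,1].max()>240: continue
    e=cv2.fitEllipse(c); P=cast(m,c,.018); print('seat',e, cast(m,[e[0]],.018)[0].round(4),(P.min(0)+P.max(0))/2,ext(P))
for c in blobs(cv2.inRange(H,*R['green']),3000):
    P=cast(m,c,.01)[:,:2].astype(np.float32); b=cv2.minAreaRect(P*1000); print('plate',b)
for c in blobs(cv2.inRange(H,*R['brass']),800):
    if c[:,0].max()<150:
        e=cv2.fitEllipse(c);P=cast(m,c,.006); print('ring',e,cast(m,[e[0]],.006),ext(cast(m,c,.012)))
E
```

```text
seat ((324.8729553222656, 152.06451416015625), (60.03171157836914, 60.853057861328125), 0.2727160155773163) [ 0.6167 -0.2201  0.018 ] [ 0.61697584 -0.22029937  0.018     ] (np.float64(0.041976037271940755), np.float64(0.04267307746595761))
plate ((616.9100341796875, -220.18580627441406), (78.27053833007812, 108.01468658447266), 67.36785888671875)
ring ((56.1807975769043, 127.41380310058594), (73.08172607421875, 82.47399139404297), 129.10491943359375) [[ 0.52315598 -0.39379024  0.006     ]] (np.float64(0.054055693102585956), np.float64(0.05919964895612613))
```

>>> step_arm(
  moves=[
    [[0.02,-0.001,0],[0,0,0],0.05],
    [[0.018,-0.0012,-0.008],[0,0,-0.3],0.05],
    [[0,0,0],[0,0,0],0.05],
    [[0,0,0],[0,0,0],0.05],
    [[0,0,0],[0,0,0],0.05],
  ],
)

```text
clock: 5.55
eef_pos: [0.6267, -0.2246, 0.1993]
orientation: [3.142, 0.001, 2.747]
ft_force: [0.1, 0.5, -1.4]
opening: 0.0549
```

```bash
python3 - <<'E'
from h import *
im,m=grab('wrist','w4'); H=hsv(im)
for c in blobs(cv2.inRange(H,(0,0,170),(180,40,255)),800):
    if c[:,1].max()>260: continue
    e=cv2.fitEllipse(c); P=cast(m,c,.018); print('seat',e, cast(m,[e[0]],.018)[0].round(4),(P.min(0)+P.max(0))/2,ext(P))
for c in blobs(cv2.inRange(H,*R['green']),3000):
    P=cast(m,c,.01)[:,:2].astype(np.float32); b=cv2.minAreaRect(P*1000); print('plate',b)
plan([.6181,-.2205,.1],np.radians(157.3))
E
```

```text
seat ((327.3778991699219, 202.74269104003906), (55.68372344970703, 56.70955276489258), 83.52302551269531) [ 0.6166 -0.22    0.018 ] [ 0.61690908 -0.22026351  0.018     ] (np.float64(0.041856893284781926), np.float64(0.042709619458555725))
plate ((612.0545043945312, -218.14068603515625), (78.15372467041016, 97.30406951904297), 67.45022583007812)
t=5.60 at [ 0.6267 -0.2248  0.1989] rpy [ 3.1415e+00 -2.0000e-04  2.7470e+00] shift [ 9.5  0.6 98.9] mm turn [ 0.   -0.01  0.09] deg
```

View pics/w4.png

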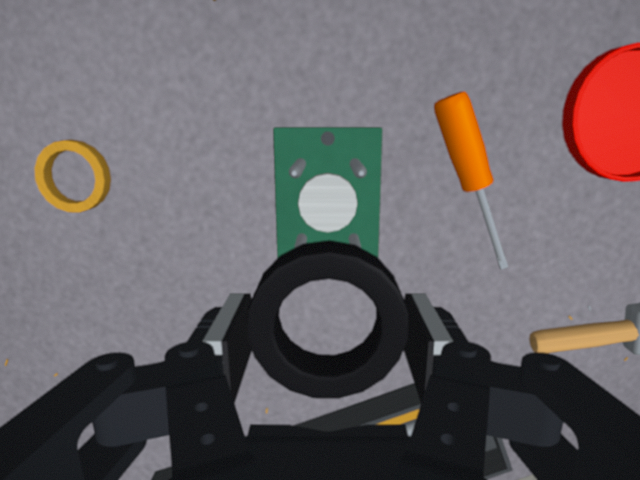

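>>> step_arm(
  moves=[
    [[0.0095,0.0005,0.02],[0,0,0],0.05],
    [[0,0,0.04],[0,0,0],0.05],
    [[0,0,0.03],[0,0,0],0.05],
    [[0,0,0.01],[0,0,0],0.05],
    [[0,0,0],[0,0,0],0.05],
    [[0,0,0],[0,0,0],0.05],
    [[0,0,0],[0,0,0],0.05],
  ],
)

```text
clock: 6.3
eef_pos: [0.619, -0.2215, 0.102]
orientation: [-3.142, 0.004, 2.746]
ft_force: [0.1, -0.8, 0.3]
opening: 0.0543
```

```bash
python3 - <<'E'
from h import *
im,m=grab('wrist','w5'); s,_=grab('scene','s5'); d,_=grab('side','d5')
plan([.618,-.2204,.1],np.radians(157.3))
a=cv2.resize(im[170:420,200:460],None,fx=1.5,fy=1.5); b=cv2.resize(s[240:380,150:280],None,fx=3,fy=3,interpolation=2); 
o=np.zeros((420,790,3),np.uint8); o[:375,:390]=a; o[:420,395:785]=b; cv2.imwrite('pics/c5.png',o[:,:,::-1])
E
```

```text
t=6.45 at [ 0.6185 -0.2212  0.1012] rpy [3.1416e+00 2.9000e-03 2.7466e+00] shift [0.8 0.6 1.2] mm turn [0.   0.16 0.07] deg
```

View pics/c5.png

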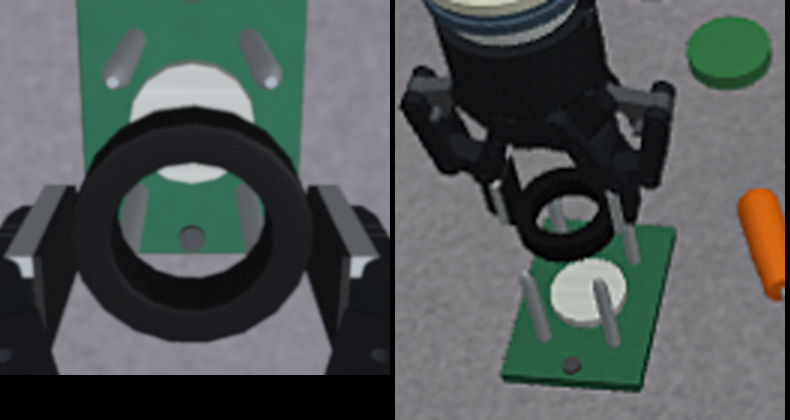

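```bash
python3 - <<'E'
from h import *
m=np.load('pics/w5_m.npy',allow_pickle=True).item()
p=np.array([.6185,-.2212,.1012]); y=2.7466; X=np.array([np.cos(y),np.sin(y),0]);Y=np.array([np.sin(y),-np.cos(y),0])
for q,z in [((274.7,226),.072),((382,223.3),.072),((329,398),.0996),((329,253),.0996),((250,325),.0996),((408,325),.0996),((329,240.5),.0836)]:
    d=cast(m,[q],z)[0]-p; print(q,(d@X*1e3).round(1),(d@Y*1e3).round(1))
E
```

```text
(274.7, 226) 29.8 -19.8
(382, 223.3) 30.9 20.7
(329, 398) -25.9 0.7
(329, 253) 27.9 0.6
(250, 325) 2.7 -25.7
(408, 325) 2.7 27.0
(329, 240.5) 27.4 0.7
```

The spacer is centred between the pins to within 1 mm: pin tips give nest centre (+1.6,+0.5) mm relative to the TCP, and the ring gives (+1.0,+0.6). Lowering.

>>> step_arm(
  moves=[
    [[0.0006,0,0.01],[0,0,0],0.05],
    [[0,0,0.015],[0,0,0],0.05],
    [[0,0,0.015],[0,0,0],0.05],
    [[0,0,0.01],[0,0,0],0.05],
    [[0,0,0.006],[0,0,0],0.05],
    [[0,0,0.004],[0,0,0],0.05],
    [[0,0,0],[0,0,0],0.05],
    [[0,0,0],[0,0,0],0.05],
  ],
)

```text
clock: 7.25
eef_pos: [0.6175, -0.2208, 0.0399]
orientation: [-3.142, 0.001, 2.747]
ft_force: [-0.3, -0.6, -0.4]
opening: 0.0545
```

>>> step_arm(
  moves=[
    [[0,0,0.002],[0,0,0],0.05],
    [[0,0,0.0015],[0,0,0],0.05],
    [[0,0,0],[0,0,0],0.05],
    [[0,0,0],[0,0,0],0.05],
  ],
)

```text
clock: 7.65
eef_pos: [0.6175, -0.2209, 0.0364]
orientation: [-3.142, 0.001, 2.747]
ft_force: [-1.1, 0.5, 1.4]
opening: 0.0543
```

>>> step_arm(
  moves=[
    [[0,0,0],[0,0,0],0.065],
    [[0,0,0],[0,0,0],0.07],
    [[0,0,0],[0,0,0],0.075],
    [[0,0,0],[0,0,0],0.075],
    [[0,0,-0.02],[0,0,0],0.075],
    [[0,0,-0.045],[0,0,0],0.075],
    [[0,0,-0.045],[0,0,0],0.08],
    [[0,0,-0.045],[0,0,0],0.085],
    [[0,0,0],[0,0,0],0.085],
    [[0,0,0],[0,0,0],0.085],
  ],
)

```text
clock: 8.65
eef_pos: [0.6178, -0.221, 0.1929]
orientation: [-3.142, 0.004, 2.747]
ft_force: [0.3, -0.3, -1.1]
opening: 0.0853
```

```bash
python3 - <<'E'
from h import *
im,m=grab('wrist','w6'); H=hsv(im)
for c in blobs(cv2.inRange(H[:300],*R['black']),800):
    e=cv2.fitEllipse(c); P=cast(m,c,.026); print(e, cast(m,[e[0]],.026)[0].round(4),ext(cast(m,c,.034)))
plan([.4515,-.097,.2],np.radians(157.3))
E
```

```text
((327.2923278808594, 219.21742248535156), (76.763427734375, 77.00182342529297), 96.21578979492188) [ 0.6166 -0.2202  0.026 ] (np.float64(0.05346288394242195), np.float64(0.05489755855470568))
t=8.70 at [ 0.6171 -0.2207  0.1904] rpy [-3.1416e+00 -2.0000e-04  2.7465e+00] shift [200.5  50.4  -9.6] mm turn [-0.   -0.01  0.06] deg
```

View pics/w6.png

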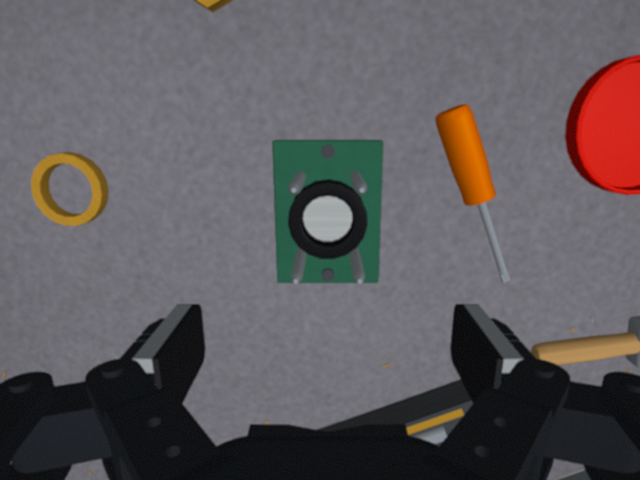

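The spacer is seated at (327,219), casting to (0.6166,-0.2202), within 0.2 mm of the seat centre. Now over the glass.

>>> step_arm(
  moves=[
    [[0.04,0.01,-0.002],[0,0,0],0.085],
    [[0.04,0.01,-0.002],[0,0,0],0.085],
    [[0.04,0.01,-0.002],[0,0,0],0.085],
    [[0.04,0.01,-0.002],[0,0,0],0.085],
    [[0.04,0.01,-0.002],[0,0,0],0.085],
    [[0,0,0],[0,0,0],0.085],
    [[0,0,0],[0,0,0],0.085],
    [[0,0,0],[0,0,0],0.085],
  ],
)

```text
clock: 9.5
eef_pos: [0.4519, -0.0978, 0.1995]
orientation: [-3.141, -0.002, 2.746]
ft_force: [-0.1, -0.5, -0.4]
opening: 0.0853
```

```bash
python3 - <<'E'
from h import *
im,m=grab('wrist','w7'); H=hsv(im)
for c in blobs(cv2.inRange(H,*R['green']),800):
    e=cv2.fitEllipse(c); print(e, cast(m,[e[0]],.007)[0].round(4),ext(cast(m,c,.014)))
plan([.4515,-.097,.2],np.radians(157.3))
E
```

```text
((269.7163391113281, 402.8153076171875), (66.74064636230469, 96.7069091796875), 86.35054016113281) [ 0.5889 -0.2098  0.007 ] (np.float64(0.06457745949097726), np.float64(0.10019269572685985))
((326.87677001953125, 213.7061767578125), (70.69796752929688, 70.77063751220703), 177.64404296875) [ 0.451  -0.0975  0.007 ] (np.float64(0.05334608635841882), np.float64(0.055060925204623024))
((231.6051483154297, 95.58317565917969), (100.73638916015625, 106.87139129638672), 149.53091430664062) [ 0.3442 -0.1275  0.007 ] (np.float64(0.0715705030101092), np.float64(0.07355860191372683))
((388.02972412109375, 51.221744537353516), (103.65128326416016, 109.05870819091797), 22.332849502563477) [ 0.3596 -0.0128  0.007 ] (np.float64(0.06977998588857909), np.float64(0.07334356027954161))
t=9.55 at [ 0.4521 -0.098   0.1996] rpy [-3.1412e+00 -1.8000e-03  2.7461e+00] shift [ 1.   0.7 -0.4] mm turn [-0.02 -0.1   0.04] deg
```

View pics/w7.png

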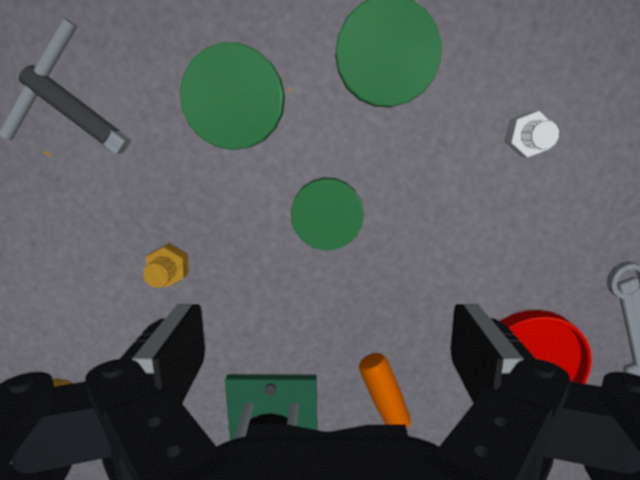

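The glass is at (327,214), 53–55 mm across like the 56 mm spacer reads; the other two discs read 70–73 mm. It casts to (0.4510,-0.0975). Gripping it.

>>> step_arm(
  moves=[
    [[0.0012,0,0.045],[0,0,0],0.085],
    [[0,0,0.045],[0,0,0],0.085],
    [[0,0,0.045],[0,0,0],0.085],
    [[0,0,0.03],[0,0,0],0.085],
    [[0,0,0.01],[0,0,0],0.085],
    [[0,0,0.006],[0,0,0],0.085],
    [[0,0,0],[0,0,0],0.085],
    [[0,0,0],[0,0,0],0.085],
  ],
)

```text
clock: 10.35
eef_pos: [0.4521, -0.0976, 0.0217]
orientation: [3.141, 0.003, 2.746]
ft_force: [0.3, -0.6, 0.2]
opening: 0.0854
```

>>> step_arm(
  moves=[
    [[0,0,0],[0,0,0],0.05],
    [[0,0,0],[0,0,0],0.05],
    [[0,0,0],[0,0,0],0.05],
    [[0,0,0],[0,0,0],0.05],
    [[0,0,0],[0,0,0],0.05],
    [[0,0,0],[0,0,0],0.05],
  ],
  newtons=45,
)

```text
clock: 10.95
eef_pos: [0.4517, -0.0974, 0.0217]
orientation: [3.141, 0.003, 2.747]
ft_force: [-1.8, 0.1, 5.9]
opening: 0.0534
```

```bash
python3 - <<'E'
from h import *
im,m=grab('wrist','w8'); plan([.6172,-.2206,.2],np.radians(157.3))
E
```

```text
t=11.00 at [ 0.4517 -0.0974  0.0216] rpy [3.1414e+00 2.9000e-03 2.7466e+00] shift [-200.7  -50.  -177.8] mm turn [0.01 0.16 0.07] deg
```

View pics/w8.png

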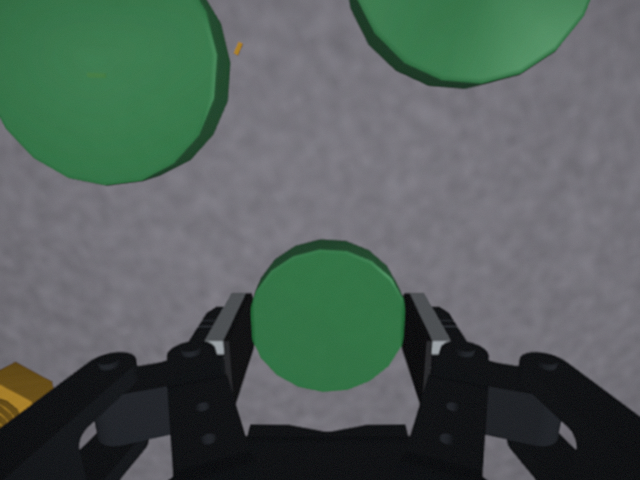

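>>> step_arm(
  moves=[
    [[0,0,0],[0,0,0],0.07],
    [[0,0,0],[0,0,0],0.07],
    [[0,0,0.002],[0,0,0],0.07],
    [[0,0,0.002],[0,0,0],0.07],
    [[0,0,0],[0,0,0],0.07],
    [[0,0,0],[0,0,0],0.05],
    [[0,0,0],[0,0,0],0.05],
    [[0,0,0],[0,0,0],0.05],
    [[0,0,0],[0,0,0],0.05],
    [[0,0,0],[0,0,0],0.05],
  ],
  newtons=45,
)

```text
clock: 12.0
eef_pos: [0.4509, -0.0972, 0.016]
orientation: [3.142, 0.0, 2.747]
ft_force: [0.5, 0.6, 2.0]
opening: 0.054
```

>>> step_arm(
  moves=[
    [[0,0,-0.01],[0,0,0],0.05],
    [[0,0,-0.03],[0,0,0],0.05],
    [[0,0,-0.045],[0,0,0],0.05],
    [[0,0,-0.045],[0,0,0],0.05],
    [[0,0,-0.04],[0,0,0],0.05],
    [[0,0,0],[0,0,0],0.05],
  ],
)

```text
clock: 12.6
eef_pos: [0.4529, -0.0978, 0.1934]
orientation: [3.14, 0.011, 2.747]
ft_force: [0.6, -0.8, -0.5]
opening: 0.054
```

```bash
python3 - <<'E'
from h import *
im,m=grab('wrist','w9'); plan([.6172,-.2206,.2],np.radians(157.3)); print(telemetry.get_state()['opening'])
E
```

```text
t=12.65 at [ 0.452  -0.0975  0.1898] rpy [3.1409 0.0067 2.7466] shift [-199.9  -50.    -8.9] mm turn [0.04 0.38 0.07] deg
0.05444532356571543
```

View pics/w9.png

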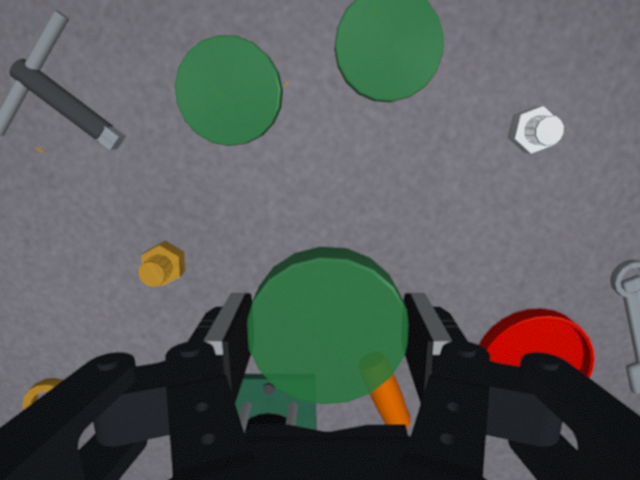

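>>> step_arm(
  moves=[
    [[-0.02,-0.005,0],[0,0,0],0.05],
    [[-0.04,-0.01,0],[0,0,0],0.05],
    [[-0.04,-0.01,0],[0,0,0],0.05],
    [[-0.04,-0.01,0],[0,0,0],0.05],
    [[-0.04,-0.01,0],[0,0,0],0.05],
    [[-0.019,-0.0045,0.01],[0,0,0],0.05],
    [[0,0,0.04],[0,0,0],0.05],
    [[0,0,0.035],[0,0,0],0.05],
    [[0,0,0],[0,0,0],0.05],
    [[0,0,0],[0,0,0],0.05],
  ],
)

```text
clock: 13.65
eef_pos: [0.6143, -0.219, 0.0991]
orientation: [-3.142, -0.004, 2.747]
ft_force: [-0.1, -0.6, -0.6]
opening: 0.054
```

```bash
python3 - <<'E'
from h import *
im,m=grab('wrist','w10'); s,_=grab('scene','s10')
plan([.6166,-.2198,.05],np.radians(157.3))
a=cv2.resize(im[170:420,200:460],None,fx=1.5,fy=1.5); b=cv2.resize(s[240:380,150:280],None,fx=3,fy=3,interpolation=2); 
o=np.zeros((420,790,3),np.uint8); o[:375,:390]=a; o[:420,395:785]=b; cv2.imwrite('pics/c10.png',o[:,:,::-1])
E
```

```text
t=13.75 at [ 0.6161 -0.2196  0.1032] rpy [-3.1415e+00  3.0000e-03  2.7467e+00] shift [-0.4  0.  53.2] mm turn [-0.    0.17  0.07] deg
```

View pics/c10.png

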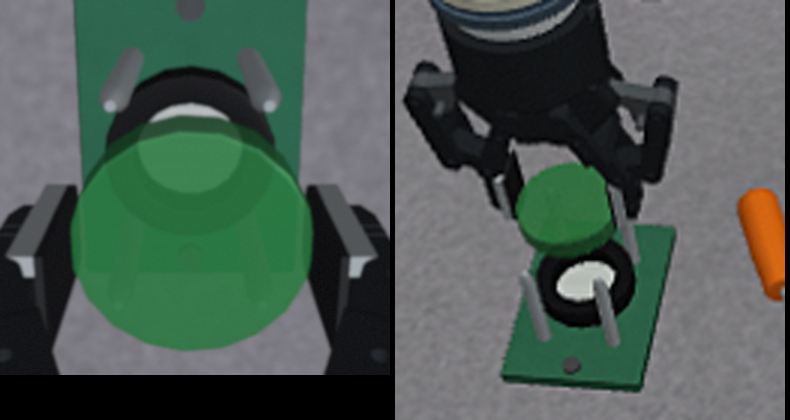

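```bash
python3 - <<'E'
from h import *
m=np.load('pics/w10_m.npy',allow_pickle=True).item()
p=np.array([.6161,-.2196,.1032]); y=2.7467; X=np.array([np.cos(y),np.sin(y),0]);Y=np.array([np.sin(y),-np.cos(y),0])
for q,z in [((272,240.7),.072),((380.7,239.3),.072),((327,403.3),.1012),((327,258.7),.1012),((247.3,325),.1012),((408.7,325),.1012),((327,248),.0872)]:
    d=cast(m,[q],z)[0]-p; print(q,(d@X*1e3).round(1),(d@Y*1e3).round(1))
E
```

```text
(272, 240.7) 27.5 -20.7
(380.7, 239.3) 28.0 20.0
(327, 403.3) -22.1 -0.1
(327, 258.7) 29.8 -0.1
(247.3, 325) 7.4 -25.7
(408.7, 325) 7.4 26.2
(327, 248) 29.1 -0.1
```

The arm was still settling when I took that picture. I'll repeat the check at rest.

>>> step_arm(
  moves=[
    [[0,0,0],[0,0,0],0.05],
    [[0,0,0],[0,0,0],0.05],
    [[0,0,0],[0,0,0],0.05],
  ],
)

```text
clock: 14.05
eef_pos: [0.6158, -0.2195, 0.1022]
orientation: [-3.142, 0.002, 2.747]
ft_force: [0.1, -0.8, -0.7]
opening: 0.0541
```

```bash
python3 - <<'E'
from h import *
s0=telemetry.get_state(); im,m=grab('wrist','w11'); s1=telemetry.get_state()
print(s0['eef_pos'],s1['eef_pos'],s0['orientation'])
cv2.imwrite('pics/c11.png',cv2.resize(im[170:420,200:460],None,fx=2.4,fy=2.4,interpolation=2)[:,:,::-1])
E
```

```text
[ 0.61580395 -0.21953223  0.10220544] [ 0.61563662 -0.21947069  0.10178472] [-3.14154726e+00  2.09312266e-03  2.74665994e+00]
```

View pics/c11.png

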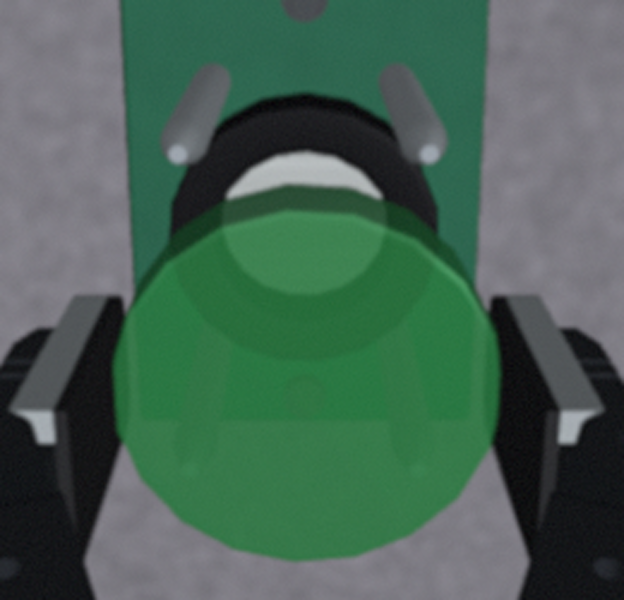

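```bash
python3 - <<'E'
from h import *
m=np.load('pics/w11_m.npy',allow_pickle=True).item()
p=np.array([.6158,-.2195,.1022]); y=2.7467; X=np.array([np.cos(y),np.sin(y),0]);Y=np.array([np.sin(y),-np.cos(y),0])
c=m['pose'][:3,3]-p; print('cam',c@X,c@Y,c[2])
for q,z in [((274.2,233.8),.072),((378.8,233.8),.072),((279.2,365),.072),((374.2,365),.072),((328,403.3),.1002),((328,257.5),.1002),((247.1,325),.1002),((408.8,325),.1002),((328,247.5),.0862)]:
    d=cast(m,[q],z)[0]-p; print(q,(d@X*1e3).round(1),(d@Y*1e3).round(1))
m=np.load('pics/w5_m.npy',allow_pickle=True).item();p=np.array([.6185,-.2212,.1012]);c=m['pose'][:3,3]-p; print('cam5',c@X,c@Y,c[2])
E
```

```text
cam 0.06837857229759342 -9.539159380268241e-05 0.12456096459307951
(274.2, 233.8) 27.3 -20.1
(378.8, 233.8) 27.3 19.7
(279.2, 365) -29.6 -20.0
(374.2, 365) -29.6 19.8
(328, 403.3) -27.2 0.3
(328, 257.5) 27.0 0.3
(247.1, 325) 3.4 -26.6
(408.8, 325) 3.4 27.2
(328, 247.5) 26.1 0.3
cam5 0.0681053052053457 -9.420667334175539e-05 0.12525881421708895
```

At rest all four pin tips give nest centre (−1.1,−0.2) mm and the disc (−0.1,+0.3) mm relative to the TCP. I'll shift (−1.0,−0.4) mm and lower gently.

>>> step_arm(
  moves=[
    [[-0.001,-0.0004,0.005],[0,0,0],0.05],
    [[0,0,0.01],[0,0,0],0.05],
    [[0,0,0.012],[0,0,0],0.05],
    [[0,0,0.01],[0,0,0],0.05],
    [[0,0,0.006],[0,0,0],0.05],
    [[0,0,0.003],[0,0,0],0.05],
    [[0,0,0],[0,0,0],0.05],
    [[0,0,0],[0,0,0],0.05],
    [[0,0,0],[0,0,0],0.05],
  ],
)

```text
clock: 15.0
eef_pos: [0.6165, -0.2203, 0.0556]
orientation: [3.142, 0.001, 2.747]
ft_force: [-0.3, 0.2, -1.1]
opening: 0.0541
```

>>> step_arm(
  moves=[
    [[0,0,0.002],[0,0,0],0.05],
    [[0,0,0.002],[0,0,0],0.05],
    [[0,0,0.001],[0,0,0],0.05],
    [[0,0,0],[0,0,0],0.05],
    [[0,0,0],[0,0,0],0.05],
  ],
)

```text
clock: 15.5
eef_pos: [0.6162, -0.2202, 0.0501]
orientation: [-3.142, 0.0, 2.747]
ft_force: [-1.8, 0.4, 1.7]
opening: 0.0545
```

>>> step_arm(
  moves=[
    [[0,0,0],[0,0,0],0.06],
    [[0,0,0],[0,0,0],0.065],
    [[0,0,0],[0,0,0],0.075],
    [[0,0,0],[0,0,0],0.075],
    [[0,0,-0.02],[0,0,0],0.075],
    [[0,0,-0.045],[0,0,0],0.075],
    [[0,0,-0.045],[0,0,0],0.08],
    [[0,0,-0.04],[0,0,0],0.085],
    [[0,0,0],[0,0,0],0.085],
    [[0,0,0],[0,0,0],0.085],
  ],
)

```text
clock: 16.5
eef_pos: [0.6167, -0.2204, 0.2016]
orientation: [3.142, 0.004, 2.747]
ft_force: [0.3, -0.4, -0.1]
opening: 0.0847
```

```bash
python3 - <<'E'
from h import *
im,m=grab('wrist','w12'); H=hsv(im)
s,_=grab('scene','s12')
cv2.imwrite('pics/c12.png',np.hstack([cv2.resize(im[120:320,220:440],(440,400)),cv2.resize(s[290:380,170:260],(400,400),interpolation=2)])[:,:,::-1])
plan([.5235,-.394,.2],np.radians(157.3))
E
```

```text
t=16.60 at [ 0.6157 -0.22    0.198 ] rpy [-3.1416e+00 -2.5000e-03  2.7465e+00] shift [  18.1 -196.1   -1.9] mm turn [-0.   -0.14  0.06] deg
```

View pics/c12.png

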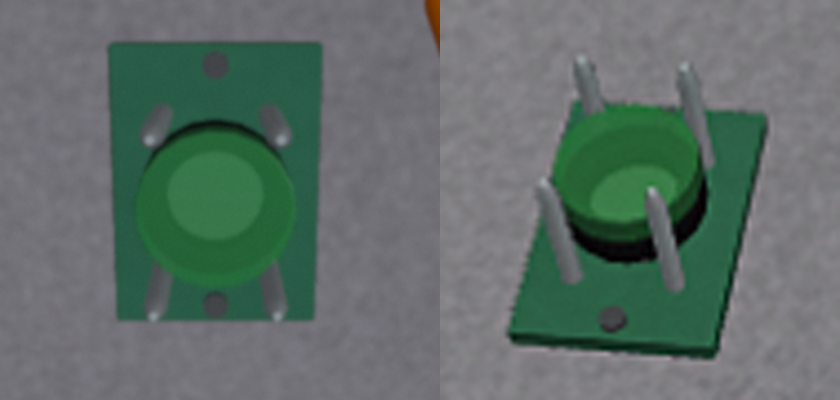

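The glass lies flat on the spacer between the pins. Next, the brass ring.

>>> step_arm(
  moves=[
    [[0.0036,-0.039,0],[0,0,0],0.085],
    [[0.0036,-0.039,0],[0,0,0],0.085],
    [[0.0036,-0.039,0],[0,0,0],0.085],
    [[0.0036,-0.039,0],[0,0,0],0.085],
    [[0.0036,-0.039,0],[0,0,0],0.085],
    [[0,0,0],[0,0,0],0.085],
    [[0,0,0],[0,0,0],0.085],
    [[0,0,0],[0,0,0],0.085],
    [[0,0,0],[0,0,0],0.085],
  ],
)

```text
clock: 17.5
eef_pos: [0.5251, -0.3919, 0.1992]
orientation: [3.141, -0.001, 2.748]
ft_force: [-0.1, 0.4, 0.1]
opening: 0.0853
```

```bash
python3 - <<'E'
from h import *
s0=telemetry.get_state(); im,m=grab('wrist','w13'); H=hsv(im); print(s0['eef_pos'],s0['joints'])
for c in blobs(cv2.inRange(H,*R['brass']),300):
    e=cv2.fitEllipse(c); print(e, cast(m,[e[0]],.006)[0].round(4),ext(cast(m,c,.012)))
E
```

```text
[ 0.52508342 -0.39194928  0.19915123] [-6.93278876e-01  2.38029050e-01  1.15470244e+00  2.87317670e-04
  1.74990097e+00 -1.87066414e+00]
((323.3298645019531, 213.24769592285156), (70.26770782470703, 70.85591888427734), 87.64100646972656) [ 0.5232 -0.394   0.006 ] (np.float64(0.05395997037743416), np.float64(0.054847221316559724))
((494.8648986816406, 18.30960464477539), (42.06100845336914, 49.55598449707031), 64.2729721069336) [ 0.4402 -0.2293  0.006 ] (np.float64(0.02789684559035077), np.float64(0.03537082235602934))
```

View pics/w13.png

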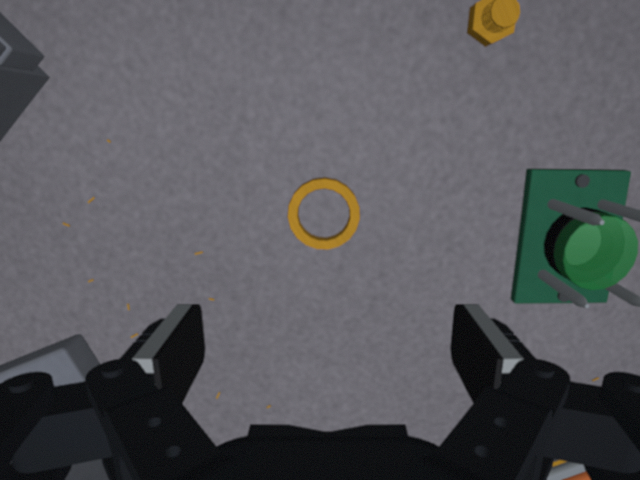

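Wrist view: the brass ring is at (323,213), with nothing within reach of the fingers. Gripping.

>>> step_arm(
  moves=[
    [[0.0009,-0.0027,0.045],[0,0,0],0.085],
    [[0,0,0.045],[0,0,0],0.085],
    [[0,0,0.045],[0,0,0],0.085],
    [[0,0,0.03],[0,0,0],0.085],
    [[0,0,0.01],[0,0,0],0.085],
    [[0,0,0.005],[0,0,0],0.085],
    [[0,0,0],[0,0,0],0.085],
    [[0,0,0],[0,0,0],0.085],
    [[0,0,0],[0,0,0],0.085],
  ],
)

```text
clock: 18.45
eef_pos: [0.5237, -0.3962, 0.0223]
orientation: [-3.14, 0.004, 2.747]
ft_force: [0.1, -0.6, -0.1]
opening: 0.0851
```

>>> step_arm(
  moves=[
    [[0.0012,0.0018,0.003],[0,0,0],0.085],
    [[0,0,0.003],[0,0,0],0.085],
    [[0,0,0],[0,0,0],0.085],
    [[0,0,0],[0,0,0],0.05],
    [[0,0,0],[0,0,0],0.05],
    [[0,0,0],[0,0,0],0.05],
    [[0,0,0],[0,0,0],0.05],
    [[0,0,0],[0,0,0],0.05],
    [[0,0,0],[0,0,0],0.05],
  ],
  newtons=45,
)

```text
clock: 19.35
eef_pos: [0.5224, -0.3935, 0.0144]
orientation: [-3.141, 0.001, 2.747]
ft_force: [0.2, -0.5, 3.0]
opening: 0.0533
```

>>> step_arm(
  moves=[
    [[0,0,-0.01],[0,0,0],0.05],
    [[0,0,-0.03],[0,0,0],0.05],
    [[0,0,-0.045],[0,0,0],0.05],
    [[0,0,-0.045],[0,0,0],0.05],
    [[0,0,-0.04],[0,0,0],0.05],
    [[0,0,0],[0,0,0],0.05],
    [[0,0,0],[0,0,0],0.05],
  ],
)

```text
clock: 20.05
eef_pos: [0.5225, -0.3934, 0.1853]
orientation: [-3.141, 0.002, 2.747]
ft_force: [0.0, -0.3, -1.6]
opening: 0.0534
```

```bash
python3 - <<'E'
from h import *
im,m=grab('wrist','w14'); plan([.6166,-.2201,.2],np.radians(157.3)); print(telemetry.get_state()['opening'])
E
```

```text
t=20.10 at [ 0.5219 -0.393   0.183 ] rpy [ 3.1412e+00 -1.3000e-03  2.7466e+00] shift [-20.9 196.  -17. ] mm turn [ 0.02 -0.07  0.07] deg
0.053377467833686965
```

View pics/w14.png

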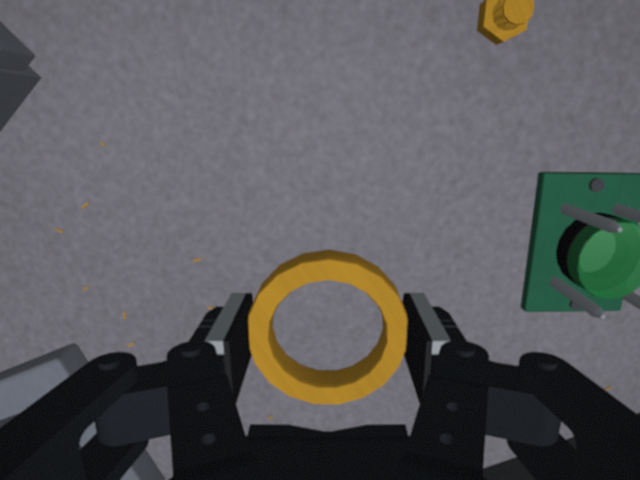

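>>> step_arm(
  moves=[
    [[-0.002,0.02,0],[0,0,0],0.05],
    [[-0.004,0.04,0],[0,0,0],0.05],
    [[-0.004,0.04,0],[0,0,0],0.05],
    [[-0.004,0.04,0],[0,0,0],0.05],
    [[-0.004,0.04,0],[0,0,0],0.05],
    [[-0.002,0.016,0.01],[0,0,0],0.05],
    [[0,0,0.035],[0,0,0],0.05],
    [[0,0,0.03],[0,0,0],0.05],
    [[0,0,0],[0,0,0],0.05],
    [[0,0,0],[0,0,0],0.05],
  ],
)

```text
clock: 21.1
eef_pos: [0.6149, -0.22, 0.1067]
orientation: [-3.141, -0.004, 2.746]
ft_force: [1.0, -0.1, -0.7]
opening: 0.0534
```

>>> step_arm(
  moves=[
    [[0,0,0],[0,0,0],0.05],
    [[0,0,0],[0,0,0],0.05],
    [[0,0,0],[0,0,0],0.05],
    [[0,0,0],[0,0,0],0.05],
  ],
)

```text
clock: 21.5
eef_pos: [0.6164, -0.2203, 0.11]
orientation: [3.142, 0.002, 2.746]
ft_force: [-0.4, -0.2, -1.4]
opening: 0.0531
```

```bash
python3 - <<'E'
from h import *
s0=telemetry.get_state(); im,m=grab('wrist','w15'); s1=telemetry.get_state()
print(s0['eef_pos'],s1['eef_pos'],s0['orientation'])
cv2.imwrite('pics/c15.png',cv2.resize(im[170:420,200:460],None,fx=2.4,fy=2.4,interpolation=2)[:,:,::-1])
E
```

```text
[ 0.61643894 -0.22028839  0.10995371] [ 0.61632615 -0.22021123  0.10964449] [3.14158180e+00 1.74158411e-03 2.74637703e+00]
```

View pics/c15.png

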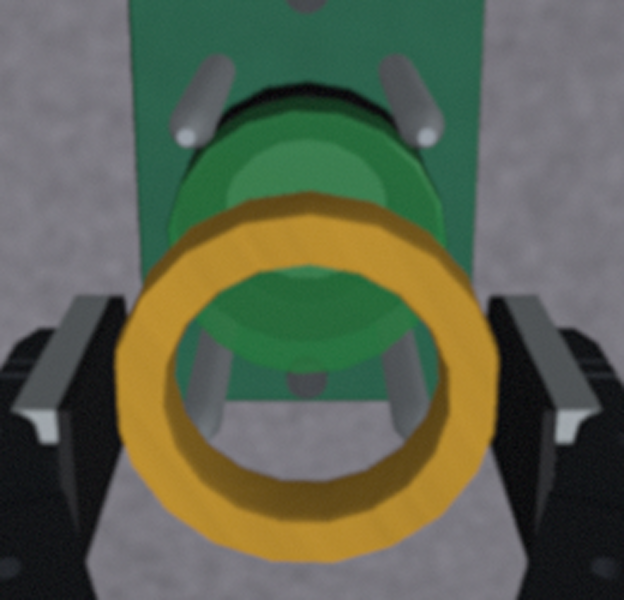

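```bash
python3 - <<'E'
from h import *
m=np.load('pics/w15_m.npy',allow_pickle=True).item()
p=np.array([.61644,-.22029,.10995]); y=2.7464; X=np.array([np.cos(y),np.sin(y),0]);Y=np.array([np.sin(y),-np.cos(y),0])
f=lambda a,b:(200+a/2.4,170+b/2.4)
for q,z in [(f(186,137),.072),(f(428,137),.072),(f(306,562),.1076),(f(306,215),.1076),(f(114,375),.1076),(f(499,375),.1076),(f(306,192),.0956)]:
    d=cast(m,[q],z)[0]-p; print(np.round(q,1),(d@X*1e3).round(1),(d@Y*1e3).round(1))
E
```

```text
[277.5 227.1] 28.0 -19.7
[378.3 227.1] 28.1 20.4
[327.5 404.2] -27.8 0.2
[327.5 259.6] 26.2 0.1
[247.5 326.2] 2.8 -26.5
[407.9 326.2] 2.8 27.0
[327.5 250. ] 25.7 0.2
```

The ring is aligned within 0.5 mm: pins give (−0.6,+0.35), ring (−0.8,+0.2). Lowering.

>>> step_arm(
  moves=[
    [[0.0002,0.0001,0.005],[0,0,0],0.05],
    [[0,0,0.01],[0,0,0],0.05],
    [[0,0,0.012],[0,0,0],0.05],
    [[0,0,0.008],[0,0,0],0.05],
    [[0,0,0.005],[0,0,0],0.05],
    [[0,0,0.002],[0,0,0],0.05],
    [[0,0,0],[0,0,0],0.05],
    [[0,0,0],[0,0,0],0.05],
    [[0,0,0],[0,0,0],0.05],
  ],
)

```text
clock: 22.45
eef_pos: [0.6163, -0.22, 0.0675]
orientation: [-3.142, 0.001, 2.747]
ft_force: [-0.3, -0.2, -0.8]
opening: 0.0533
```

>>> step_arm(
  moves=[
    [[0,0,0.002],[0,0,0],0.05],
    [[0,0,0.002],[0,0,0],0.05],
    [[0,0,0.001],[0,0,0],0.05],
    [[0,0,0],[0,0,0],0.05],
    [[0,0,0],[0,0,0],0.05],
  ],
)

```text
clock: 22.95
eef_pos: [0.616, -0.2199, 0.0623]
orientation: [-3.142, 0.0, 2.747]
ft_force: [-0.7, 0.4, 3.0]
opening: 0.0533
```

>>> step_arm(
  moves=[
    [[0,0,0],[0,0,0],0.06],
    [[0,0,0],[0,0,0],0.065],
    [[0,0,0],[0,0,0],0.075],
    [[0,0,0],[0,0,0],0.075],
    [[0,0,-0.02],[0,0,0],0.075],
    [[0,0,-0.045],[0,0,0],0.075],
    [[0,0,-0.045],[0,0,0],0.08],
    [[0,0,-0.03],[0,0,0],0.085],
    [[0,0,0],[0,0,0],0.085],
    [[0,0,0],[0,0,0],0.085],
  ],
)

```text
clock: 23.95
eef_pos: [0.6163, -0.22, 0.2027]
orientation: [-3.142, 0.002, 2.747]
ft_force: [0.2, -0.8, -0.8]
opening: 0.0849
```

```bash
python3 - <<'E'
from h import *
im,m=grab('wrist','w16'); H=hsv(im)
s,_=grab('scene','s16')
cv2.imwrite('pics/c16.png',np.hstack([cv2.resize(im[120:320,220:440],(440,400)),cv2.resize(s[290:380,170:260],(400,400),interpolation=2)])[:,:,::-1])
plan([.440,-.229,.2],np.radians(157.3))
for c in blobs(cv2.inRange(H[:300],*R['brass']),300):
    e=cv2.fitEllipse(c); print(e, cast(m,[e[0]],.054)[0].round(4),ext(cast(m,c,.06)))
E
```

```text
t=24.05 at [ 0.6154 -0.2197  0.1997] rpy [-3.1416e+00 -2.9000e-03  2.7465e+00] shift [158.3 -76.1   0.2] mm turn [-0.   -0.17  0.06] deg
((327.46331787109375, 229.33523559570312), (81.42858123779297, 82.92936706542969), 84.17083740234375) [ 0.6174 -0.2201  0.054 ] (np.float64(0.05471587340045177), np.float64(0.05584895460041517))
((464.1356201171875, 152.58245849609375), (22.340412139892578, 110.96307373046875), 161.14768981933594) [ 0.6041 -0.1194  0.054 ] (np.float64(0.016034420531646235), np.float64(0.0589512764945177))
((212.28123474121094, 5.199802398681641), (13.912156105041504, 44.42372131347656), 89.0673599243164) [ 0.464  -0.2305  0.054 ] (np.float64(0.00799353764934152), np.float64(0.02643780807001465))
```

View pics/c16.png

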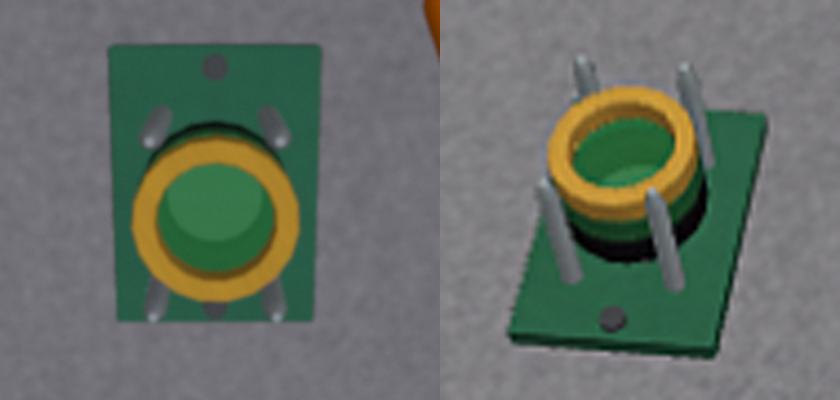

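The brass ring sits flat on the glass: it casts to (0.6174,−0.2201) against the nest's (0.6167,−0.2201). Next, the brass plug.

>>> step_arm(
  moves=[
    [[0.0396,-0.019,0],[0,0,0],0.085],
    [[0.0396,-0.019,0],[0,0,0],0.085],
    [[0.0396,-0.019,0],[0,0,0],0.085],
    [[0.0396,-0.019,0],[0,0,0],0.085],
    [[0,0,0],[0,0,0],0.085],
    [[0,0,0],[0,0,0],0.085],
    [[0,0,0],[0,0,0],0.085],
  ],
)

```text
clock: 24.75
eef_pos: [0.4409, -0.2289, 0.2009]
orientation: [3.141, -0.001, 2.747]
ft_force: [0.3, 0.5, -0.5]
opening: 0.085
```

```bash
python3 - <<'E'
from h import *
s0=telemetry.get_state(); im,m=grab('wrist','w17'); H=hsv(im); print(s0['eef_pos'],s0['joints'])
cv2.imwrite('pics/c17.png',cv2.resize(im[130:290,220:430],None,fx=3,fy=3,interpolation=2)[:,:,::-1])
for c in blobs(cv2.inRange(H,*R['brass']),300):
    e=cv2.fitEllipse(c); print(e, cast(m,[e[0]],.014)[0].round(4),ext(cast(m,c,.014)))
E
```

```text
[ 0.44087561 -0.22894037  0.2009053 ] [-5.47609172e-01 -1.91408945e-01  1.58757498e+00  2.44631457e-04
  1.74651662e+00 -1.72351477e+00]
((426.5831298828125, 419.31182861328125), (38.20542907714844, 60.25638961791992), 75.82646942138672) [ 0.644  -0.2179  0.014 ] (np.float64(0.032205414380857667), np.float64(0.05972747735046253))
((535.2702026367188, 335.589111328125), (19.64336585998535, 43.85884475708008), 162.85035705566406) [ 0.6015 -0.1071  0.014 ] (np.float64(0.01713685992423311), np.float64(0.04517205688755388))
((322.58367919921875, 215.20968627929688), (39.34882354736328, 40.3538932800293), 179.70651245117188) [ 0.4389 -0.2315  0.014 ] (np.float64(0.028678712522193523), np.float64(0.033327585341959454))
```

View pics/c17.png

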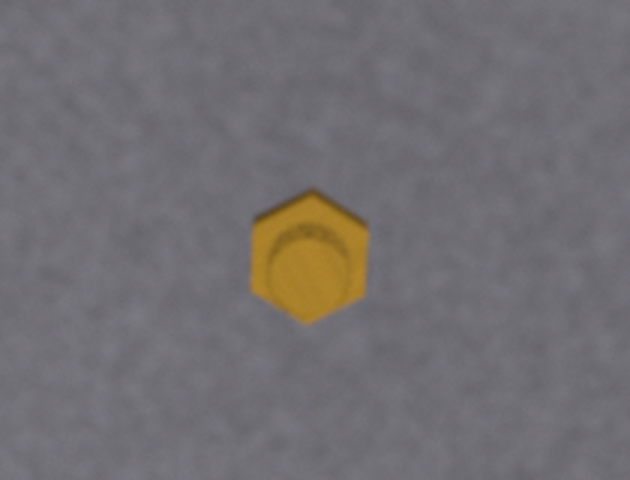

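```bash
python3 - <<'E'
from h import *
m=np.load('pics/w17_m.npy',allow_pickle=True).item()
f=lambda a,b:(220+a/3,130+b/3)
print(cast(m,[f(307,274)],.032),cast(m,[f(309.5,259)],.014))
plan([.439,-.2318,.034],np.radians(157.3))
E
```

```text
[[ 0.43941345 -0.23178749  0.032     ]] [[ 0.43983623 -0.2314756   0.014     ]]
t=24.80 at [ 0.4411 -0.2289  0.2011] rpy [ 3.1412e+00 -1.0000e-03  2.7471e+00] shift [  0.7  -3.6 167.1] mm turn [ 0.02 -0.06  0.1 ] deg
```

The plug is at (322,221) in the full image, shank up, axis at (0.4394,−0.2317); shank top and head top agree within 0.5 mm. I'll grip the shank.

>>> step_arm(
  moves=[
    [[0.0004,-0.0033,0.045],[0,0,0],0.085],
    [[0,0,0.045],[0,0,0],0.085],
    [[0,0,0.04],[0,0,0],0.07],
    [[0,0,0.025],[0,0,0],0.06],
    [[0,0,0.009],[0,0,0],0.06],
    [[0,0,0],[0,0,0],0.06],
    [[0,0,0],[0,0,0],0.06],
    [[0,0,0],[0,0,0],0.06],
  ],
)

```text
clock: 25.6
eef_pos: [0.4402, -0.2326, 0.04]
orientation: [-3.141, 0.004, 2.747]
ft_force: [-0.2, -0.6, -0.1]
opening: 0.0601
```

>>> step_arm(
  moves=[
    [[0.0008,0.0005,0.005],[0,0,0],0.06],
    [[0,0,0],[0,0,0],0.06],
    [[0,0,0],[0,0,0],0.06],
    [[0,0,0],[0,0,0],0.06],
  ],
)

```text
clock: 26.0
eef_pos: [0.4383, -0.2312, 0.033]
orientation: [-3.142, 0.0, 2.747]
ft_force: [-0.0, 0.1, -0.0]
opening: 0.0599
```

>>> step_arm(
  moves=[
    [[0,0,0],[0,0,0],0.015],
    [[0,0,0],[0,0,0],0.015],
    [[0,0,0],[0,0,0],0.015],
    [[0,0,0],[0,0,0],0.015],
    [[0,0,0],[0,0,0],0.015],
    [[0,0,0],[0,0,0],0.015],
    [[0,0,0],[0,0,0],0.015],
  ],
  newtons=50,
)

```text
clock: 26.7
eef_pos: [0.4384, -0.2313, 0.0331]
orientation: [-3.141, 0.0, 2.747]
ft_force: [-0.0, -0.8, 2.1]
opening: 0.018
```

>>> step_arm(
  moves=[
    [[0,0,-0.01],[0,0,0],0.015],
    [[0,0,-0.03],[0,0,0],0.015],
    [[0,0,-0.04],[0,0,0],0.015],
    [[0,0,-0.04],[0,0,0],0.015],
    [[0,0,0],[0,0,0],0.015],
    [[0,0,0],[0,0,0],0.015],
  ],
)

```text
clock: 27.3
eef_pos: [0.4387, -0.2313, 0.1538]
orientation: [-3.141, 0.002, 2.747]
ft_force: [-0.5, -0.1, -2.0]
opening: 0.0178
```

```bash
python3 - <<'E'
from h import *
im,m=grab('wrist','w18'); plan([.594,.2125,.15],np.radians(157.3)); print(telemetry.get_state()['opening'])
E
```

```text
t=27.35 at [ 0.438  -0.2309  0.152 ] rpy [ 3.1413e+00 -1.1000e-03  2.7466e+00] shift [ 26.6 469.3   2.2] mm turn [ 0.02 -0.06  0.07] deg
0.01810704132536519
```

View pics/w18.png

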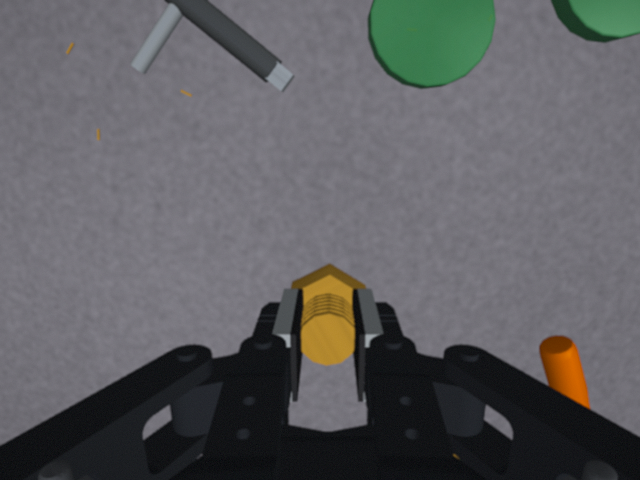

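The plug is held upright and clear of the bench. Carrying it to the blue dish.

>>> step_arm(
  moves=[
    [[0.001,0.02,0],[0,0,0],0.015],
    [[0.0024,0.042,0],[0,0,0],0.015],
    [[0.0024,0.042,0],[0,0,0],0.015],
    [[0.0024,0.042,0],[0,0,0],0.015],
    [[0.0024,0.042,0],[0,0,0],0.015],
    [[0.0024,0.042,0],[0,0,0],0.015],
    [[0.0024,0.042,0],[0,0,0],0.015],
    [[0.0024,0.042,0],[0,0,0],0.015],
    [[0.0024,0.042,0],[0,0,0],0.015],
    [[0.0024,0.042,0],[0,0,0],0.015],
  ],
)

```text
clock: 28.35
eef_pos: [0.5698, 0.1465, 0.1498]
orientation: [-3.139, -0.004, 2.747]
ft_force: [0.9, 0.5, -1.3]
opening: 0.0178
```

>>> step_arm(
  moves=[
    [[0.0024,0.042,0],[0,0,0],0.015],
    [[0.0015,0.029,0],[0,0,0],0.015],
    [[0,0,0],[0,0,0],0.015],
    [[0,0,0],[0,0,0],0.015],
    [[0,0,0],[0,0,0],0.015],
  ],
)

```text
clock: 28.85
eef_pos: [0.5937, 0.2109, 0.1512]
orientation: [-3.139, -0.002, 2.746]
ft_force: [0.7, -0.2, -2.0]
opening: 0.018
```

```bash
python3 - <<'E'
from h import *
s0=telemetry.get_state(); im,m=grab('wrist','w19'); H=hsv(im); print(s0['eef_pos'],s0['opening'])
for c in blobs(cv2.inRange(H,*R['blue']),1000):
    h=cv2.convexHull(c).reshape(-1,2); e=cv2.fitEllipse(h); print(e, cast(m,[e[0]],.016)[0].round(4),ext(cast(m,c,.016)))
plan([.594,.2125,.038],np.radians(157.3))
E
```

```text
[0.59365072 0.21087984 0.15119087] 0.017953416348290716
((329.2720031738281, 229.76956176757812), (149.4639434814453, 153.20875549316406), 89.96546936035156) [0.5917 0.213  0.016 ] (np.float64(0.0879569949938237), np.float64(0.09827525498784162))
t=28.90 at [0.5939 0.2107 0.1518] rpy [-3.1402e+00 -1.2000e-03  2.7454e+00] shift [  0.4   1.8 113.8] mm turn [-0.08 -0.07  0.  ] deg
```

View pics/w19.png

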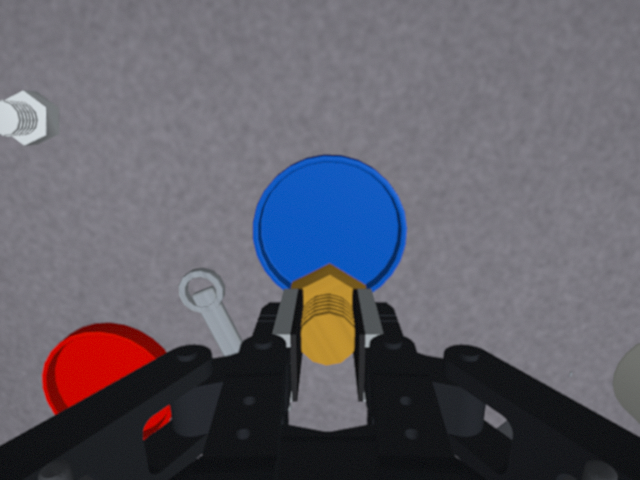

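The blue dish at (329,229) casts to (0.592,0.213), agreeing with the scene and side views. Lowering the plug.

>>> step_arm(
  moves=[
    [[0.001,0.001,0.03],[0,0,0],0.015],
    [[0,0,0.04],[0,0,0],0.015],
    [[0,0,0.025],[0,0,0],0.015],
    [[0,0,0.01],[0,0,0],0.015],
    [[0,0,0.003],[0,0,0],0.015],
    [[0,0,0],[0,0,0],0.015],
    [[0,0,0],[0,0,0],0.015],
    [[0,0,0],[0,0,0],0.015],
  ],
)

```text
clock: 29.7
eef_pos: [0.5948, 0.2135, 0.0469]
orientation: [3.14, 0.002, 2.746]
ft_force: [-0.0, 0.8, -1.6]
opening: 0.0177
```

>>> step_arm(
  moves=[
    [[0,0,0.003],[0,0,0],0.015],
    [[0,0,0.002],[0,0,0],0.015],
    [[0,0,0.001],[0,0,0],0.015],
    [[0,0,0],[0,0,0],0.015],
    [[0,0,0],[0,0,0],0.015],
    [[0,0,0],[0,0,0],0.015],
  ],
)

```text
clock: 30.3
eef_pos: [0.5938, 0.2132, 0.0388]
orientation: [3.142, 0.0, 2.747]
ft_force: [-0.3, 0.7, -2.0]
opening: 0.0176
```

>>> step_arm(
  moves=[
    [[0,0,0.001],[0,0,0],0.015],
    [[0,0,0],[0,0,0],0.015],
    [[0,0,0],[0,0,0],0.015],
  ],
)

```text
clock: 30.6
eef_pos: [0.594, 0.2133, 0.0381]
orientation: [3.141, 0.0, 2.747]
ft_force: [-0.4, 0.1, -0.1]
opening: 0.0175
```

>>> step_arm(
  moves=[
    [[0,0,0],[0,0,0],0.025],
    [[0,0,0],[0,0,0],0.035],
    [[0,0,0],[0,0,0],0.05],
    [[0,0,0],[0,0,0],0.05],
    [[0,0,-0.02],[0,0,0],0.05],
    [[0,0,-0.045],[0,0,0],0.06],
    [[0,0,-0.045],[0,0,0],0.08],
    [[0,0,-0.045],[0,0,0],0.085],
    [[0,0,0],[0,0,0],0.085],
    [[0,0,0],[0,0,0],0.085],
  ],
)

```text
clock: 31.6
eef_pos: [0.5945, 0.2134, 0.1948]
orientation: [3.139, 0.003, 2.747]
ft_force: [-0.4, 0.6, -1.2]
opening: 0.0849
```

```bash
python3 - <<'E'
from h import *
im,m=grab('wrist','w20'); s,_=grab('scene','s20'); H=hsv(im)
for c in blobs(cv2.inRange(H[:300],*R['brass']),200):
    e=cv2.fitEllipse(c); print('brass',e, cast(m,[e[0]],.021)[0].round(4))
for c in blobs(cv2.inRange(H[:300],*R['blue']),1000):
    e=cv2.fitEllipse(cv2.convexHull(c)); print('dish',cast(m,[e[0]],.016)[0].round(4))
print(telemetry.get_state()['eef_pos'])
ms=optics.camera_model('scene')
for c in blobs(cv2.inRange(hsv(s),*R['white']),60): print('white',c.mean(0).round(1))
cv2.imwrite('pics/c20.png',np.hstack([cv2.resize(im[100:300,220:440],(440,400)),cv2.resize(s[290:380,170:260],(360,400),interpolation=2)])[:,:,::-1])
E
```

```text
brass ((326.25958251953125, 218.70721435546875), (39.473350524902344, 40.82057571411133), 4.307334899902344) [0.5941 0.2135 0.021 ]
dish [0.592  0.2129 0.016 ]
[0.59327564 0.21307249 0.19098852]
white [548.  336.3]
white [607.7 300.3]
white [338.4 236. ]
white [505.8 215.8]
white [257.3 132.9]
white [231.5  67.7]
white [498.3  50. ]
white [271.9  54.3]
white [316.5  46.3]
white [535.3  38.2]
white [498.1   2.8]
```

View pics/c20.png

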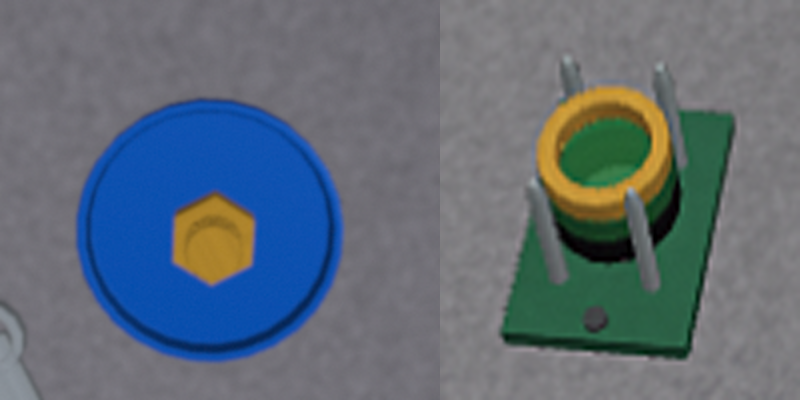

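View pics/s20.png

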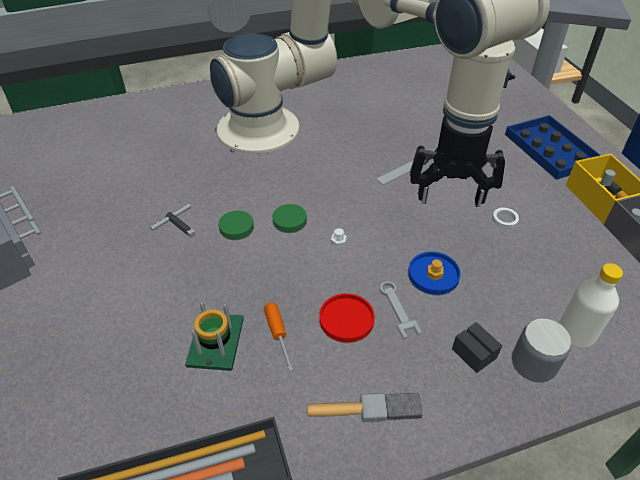

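Final pictures: the plug stands shank up in the blue dish at (436,268), about 2 mm from its centre. The stack is intact in the nest at (211,325), and the steel plug (338,236) and steel ring (506,216) haven't moved. The gripper is open and clear, so I'm handing in.

```bash
python3 - <<'E'
from bench import r
print(r.job_done())
E
```

```text
the job is handed in; nothing more can be done
None
```

I built the sight-glass kit in the nest (black spacer, then the 56 mm green glass lowered on, then the brass ring) and stood the brass plug shank up in the blue dish. I handed it in at about 32 s of the 112 s allowed; no verdict was reported.

**Last checks:**
- **Stack:** it is flat and intact in the last scene picture. After each was placed, the spacer measured within 0.2 mm of the nest axis and the ring within about 1 mm. I confirmed the glass by eye only once it was down; just before lowering, it was aligned to about 1 mm.
- **Plug:** it stands upright about 2 mm from the dish centre.
- **Steel parts:** the steel plug and steel ring were at the same scene pixels as at the start, to within 1 px.
- **Gripper:** it was open and clear of everything.

**What disagreed or went wrong:**
- The scene camera put the nest about 2.5 mm from where the wrist camera did. I worked from the wrist readings, comparing part to pins.
- Sizes read about 2–4% small in the wrist views.
- One alignment check on the glass was taken before the arm had settled and gave a wrong offset of about 5 mm. I repeated it at rest before lowering.
- The first grip on the glass was shallow, so I opened and gripped it again lower before lifting.

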